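# Load the cup dryer, shut it and start it

## Robot

A 6-joint arm with a two-finger parallel gripper is mounted at the origin on a cart in front of the work surface, level with it; the furniture and walls round the work are solid. World frame = base frame: x ahead of the robot, y to its left, z up, the work surface at z = 0. Lengths are in m, angles in rad, forces in N, time in s.
With the tool pointing down it reaches from about 0.3 to 0.85 m from the base axis. Payload 5.4 kg.
Tool frame: the origin (TCP) lies on the mounting face of the last link; the fingertips stand 173 mm ahead of it and the grasp point (between the pads) lies 155 mm ahead of it; z points along the fingers, y is the line along which they close (so a half turn about z gives the same grasp; the last joint's range is limited). The gripper opens to 85 mm and grips with 20 to 120 N. Pads are 22 mm wide; open, the fingers measure 114 mm over their backs; the gripper's body (76 mm by 85 mm) begins 54 mm behind the grasp point. The pads swing forward as they close: fully open they stand 13 mm farther back than shut.
Start: joints at [0.934, 0.158, 1.597, -0, 1.386, -0.21], TCP at [0.238, 0.523, 0.405] pointing down, gripper open.
Joint ranges: [-2.91, 2.91], [-0.94, 2.29], [0.18, 2.7], [-1.29, 4.43], [0.17, 2.64], [-3, 3]. Speed limits (rad/s): [2.57, 2.57, 3.14, 3.14, 3.14, 3.14].

## Interface

Orientations are given as a 3x3 rotation matrix whose columns are the frame's x, y, z axes.
In Python, from rig import * gives the robot as it stands.
- The arm moves only by the tool step_arm, never from a script. Its argument "commands" is a list of rows, each a list of 2 entries, a list of its own where there are three numbers: the shift along the world's x, y, z in m, then the turn, a rotation vector about the world's x, y, z in rad. A call has 1 to 8 rows; each row shifts and turns the commanded pose from where the row before left it; what a row does not reach is not made up. A row lasts 1/10 s, in which the tool goes at most 50 mm and 8.59 degrees, less where a joint would pass 70% of its speed; a pose out of reach is approached as far as the arm can. A call with a gripper value outside its range is refused whole. "hand" is the opening in per cent of the stroke, from 0 (shut) to 100 (fully open), set as the call begins (left out, the last holds). The fingers move at their own pace and stop on an object; the grip force is fixed at half the most. Time passes only in rows, so rows that do not move let the fingers close. It gives the time, the measured TCP pose, the force, the opening and the grip force at its end, in the units of the state.
- get_state(): the state, without advancing time (a new reading comes with each control period).
- grab_frame(name): name is "scene" or "top"; returns a dict with "color" (400x640x3 uint8, blue, green, red), "z_map" (400x640 float32, m along the optical axis (not along the pixel's ray), 0 where there is no reading), "intrinsics" (3x3 intrinsics, pixels), "k1" (the pictures are not rectified: a ray, as slopes to the right and down, at radius r is drawn at 1 + k1 r^2 times it, then the intrinsics apply), "xyz" and "rotation" of the camera in the world. Camera axes: x right, y down, z forward; pixel columns grow to the right and rows downward; lengths in m; the calibration is good to about 2 mm. A picture is of the moment at which its call begins.
- finish_job(): hands the job in; it is judged then, once.
Trained networks look in the newest picture that a camera, given by its name, has taken for a name from the list of things; names that differ only in an ending like _2 or _b are one class to them, and where a whole thing is asked for, a point or a joint stands for the part that bears it (a point fixed in the world has none). Each returns a list of dicts, best first, with "score" (0 to 1); they miss things now and then, are a little off and sometimes report something else, mostly with a low value. They report only what shows in the picture. A call takes as long as a camera call. They do not tell look-alikes from the thing itself.
- masks_of(target, camera): "pixels" (400x640 bool, what is visible of it) and "bbox" ([left, top, right, bottom] in pixels, round what is visible of it).
The state is a dict: "time": time; "qpos": joint angles; "joint_vel": joint speeds; "tau": joint torques, N m; "eef_pos": TCP position; "ee_rot": TCP orientation; "force": force on the tool from outside, world axes, zero at the start; "moment": the same for the moment, N m; "opening": opening from 0.0 (shut) to 1.0 (fully open); "grasp_force": force on a finger pad.
Only numpy, scipy, OpenCV 4.12 (cv2) and the standard library are available. Lean on these libraries where they do the work, as an engineer would, in place of code of your own. Each camera call takes 0.05 s, during which the arm holds its last target. There are 200 camera calls.

## Task

The washed tumblers lie on the draining mat beside the cup dryer; there may be two or three of them. Press the dryer's drawer front to make its push-push catch let go so that the drawer glides out, stand every tumbler upside down on a drying post of its own, then push the drawer home until the catch holds it shut by itself (check that it stays in; if it glides out again, push again). Only when it is shut, start the dryer: push the knob on its roof down, turn it clockwise past its safety stop as far as it goes, and let go. Do not disturb the mug or the soap bottle.

Things in the scene. Friction and masses are not known exactly. Their poses are not given: they have to be found in the camera images.
- drawer (a joint): drawer slide, m: 0 = shut, held by the catch, front flush; 0.145 = right out, towards the robot; -0.012 = pressed in to its hard stop. From shut, press the front in 8 mm or more (best to the stop) and let go: a damped spring (4 N) glides it right out. To shut, push it past -0.010, best to the stop, and let go: it settles near 0. Let go too soon, or pressed again, it comes out. Pushing takes 5 to 10 N
- drawer_front (a point): centre of the grey push pad (90 wide, 40 high) on the outer face of the drawer's dark front (346 wide, 15 to 107 mm above the worktop); this point is 66 mm above the worktop and moves with the drawer. x axis (push direction) level, into the dryer, y to the left along the front, z up. The dryer's housing is 380 wide, 170 deep, 206 high, open at the front above the drawer up to 184 mm
- post1 (a point): foot of the left one (+y) of three white drying posts in the drawer, on the tray floor 36 mm above the worktop. Posts are 38 mm thick at the foot, 35 higher up, 86 mm high with tapered tips, 112 mm apart in a row along y, 79 mm behind the outer face of the drawer's front, which rises 71 mm above the tray floor. With the drawer right out they stand 66 mm in front of the housing. Axes as drawer_front
- post2 (a point): foot of the middle drying post, as post1
- post3 (a point): foot of the right (-y) drying post, as post1
- knob (a joint): turn of the start knob about its upright axis, rad: 0 = off (wing along the dryer's x axis), grows clockwise seen from above to its end stop at 1.40 = on. A safety stop blocks it at about 0.2 unless it is held fully down; once past 0.7 it may rise and stays on. Turning takes about 0.05 N m. It starts between 0 and 0.12
- knob_push (a joint): how far the start knob is pushed down, m: 0 = up, 0.007 = fully down (hard stop). Spring, 4 N at the top to 8 N at the bottom; hold it down while turning from 0 to beyond 0.7
- knob_grip (a point): grip point on the axis of the knob on the left front part of the dryer's roof, 33 mm above the roof, 10 mm below the knob's top. The knob is a dark wing 54 mm long (this point's x axis), 16 mm thick (y), 36 mm high, on a disc 54 mm across and 7 mm high; grip it across its thickness. z up; turns and sinks with the knob. A red dot marks on, a dark dot off
- tumbler1_c (a point): centre of the sage green tumbler lying on the grey draining mat (6 mm thick, rim 12, two ribs 10): straight square cup, corners rounded, 62 wide, 130 long, wall 3.5, base 7 mm, about 110 g. x axis runs from base to open mouth, at first roughly to the robot's left. It lies on a flat; grip its two upright sides. On a post, rim on the tray floor: this point 65 mm above the floor. Absent in some runs
- tumbler2_c (a point): centre of the mustard yellow tumbler lying on the grey draining mat (6 mm thick, rim 12, two ribs 10): straight square cup, corners rounded, 62 wide, 130 long, wall 3.5, base 7 mm, about 110 g. x axis runs from base to open mouth, at first roughly to the robot's left. It lies on a flat; grip its two upright sides. On a post, rim on the tray floor: this point 65 mm above the floor. Absent in some runs
- tumbler3_c (a point): centre of the brick red tumbler lying on the grey draining mat (6 mm thick, rim 12, two ribs 10): straight square cup, corners rounded, 62 wide, 130 long, wall 3.5, base 7 mm, about 110 g. x axis runs from base to open mouth, at first roughly to the robot's left. It lies on a flat; grip its two upright sides. On a post, rim on the tray floor: this point 65 mm above the floor. Absent in some runs
- mug: bystander: green mug, 96 high, 86 across, origin under its centre
- soap: bystander: soap pump bottle, 173 high, origin under its centre
There are look-alikes about, which are no part of the job. Leave any purple look-alike of the part that bears tumbler3_c alone.

How it is judged:
On the way, in this order (a step that is already met when the one before it is completed fails the run):
1. the catch has been pressed open and the drawer has come right out (value of joint drawer above 0.125 m), for 0.2 s.
2. every tumbler stands upside down on a post of its own, let go (((horizontal distance between tumbler1_c and post1 below 0.02 m and z of tumbler1_c in the frame of post1 below 0.072 m) or (horizontal distance between tumbler1_c and post2 below 0.02 m and z of tumbler1_c in the frame of post2 below 0.072 m) or (horizontal distance between tumbler1_c and post3 below 0.02 m and z of tumbler1_c in the frame of post3 below 0.072 m)) and angle between each of tumbler1_c, tumbler2_c, tumbler3_c's own x axis and vertical above 3 rad and linear speed of each of tumbler1, tumbler2, tumbler3 below 0.03 m/s and ((horizontal distance between tumbler2_c and post1 below 0.02 m and z of tumbler2_c in the frame of post1 below 0.072 m) or (horizontal distance between tumbler2_c and post2 below 0.02 m and z of tumbler2_c in the frame of post2 below 0.072 m) or (horizontal distance between tumbler2_c and post3 below 0.02 m and z of tumbler2_c in the frame of post3 below 0.072 m)) and ((horizontal distance between tumbler3_c and post1 below 0.02 m and z of tumbler3_c in the frame of post1 below 0.072 m) or (horizontal distance between tumbler3_c and post2 below 0.02 m and z of tumbler3_c in the frame of post2 below 0.072 m) or (horizontal distance between tumbler3_c and post3 below 0.02 m and z of tumbler3_c in the frame of post3 below 0.072 m)) and contact force between the fingers and tumbler1 below 0.2 N and contact force between the fingers and tumbler2 below 0.2 N and contact force between the fingers and tumbler3 below 0.2 N), for 0.3 s.
3. the drawer is pushed home and the catch holds it shut with nothing touching it (value of joint drawer between -0.004 and 0.004 m and contact force between the fingers and drawer below 0.2 N), for 0.4 s.
4. the knob has been pushed in and turned clockwise to its end (value of joint knob above 1.2 rad), for 0.2 s.
At the end, for the whole second after the job is handed in: Every tumbler that is there stands upside down on a post of its own (upright within 8 degrees, centre within 20 mm of the post's axis, rim within 7 mm of the tray floor), the drawer is held shut by its catch (within 4 mm of flush), and the knob, up again, is turned on past 1.2 rad (((horizontal distance between tumbler1_c and post1 below 0.02 m and z of tumbler1_c in the frame of post1 below 0.072 m) or (horizontal distance between tumbler1_c and post2 below 0.02 m and z of tumbler1_c in the frame of post2 below 0.072 m) or (horizontal distance between tumbler1_c and post3 below 0.02 m and z of tumbler1_c in the frame of post3 below 0.072 m)) and angle between each of tumbler1_c, tumbler2_c, tumbler3_c's own x axis and vertical above 3 rad and linear speed of each of tumbler1, tumbler2, tumbler3 below 0.03 m/s and ((horizontal distance between tumbler2_c and post1 below 0.02 m and z of tumbler2_c in the frame of post1 below 0.072 m) or (horizontal distance between tumbler2_c and post2 below 0.02 m and z of tumbler2_c in the frame of post2 below 0.072 m) or (horizontal distance between tumbler2_c and post3 below 0.02 m and z of tumbler2_c in the frame of post3 below 0.072 m)) and ((horizontal distance between tumbler3_c and post1 below 0.02 m and z of tumbler3_c in the frame of post1 below 0.072 m) or (horizontal distance between tumbler3_c and post2 below 0.02 m and z of tumbler3_c in the frame of post2 below 0.072 m) or (horizontal distance between tumbler3_c and post3 below 0.02 m and z of tumbler3_c in the frame of post3 below 0.072 m)) and value of joint drawer between -0.004 and 0.004 m and value of joint knob above 1.2 rad and value of joint knob_push below 0.002 m); the robot touches nothing.
It fails at once if the knob is turned past its stop while the drawer is not shut (value of joint knob above 0.6 rad and value of joint drawer above 0.02 m).
It fails at once if the mug is knocked over or pushed more than 40 mm (distance of mug from where it was at the start of the episode above 0.04 m or angle between mug's own z axis and vertical above 0.5 rad).
It fails at once if the soap bottle is knocked over or pushed more than 40 mm (distance of soap from where it was at the start of the episode above 0.04 m or angle between soap's own z axis and vertical above 0.5 rad).
Of tumbler1, tumbler2, tumbler3 only 2 to 3 are there at a start; the rules pass over those that are not, and their reading is None.
At some moment in a run one of tumbler1, tumbler2, tumbler3 may be knocked a few centimetres aside while the robot is not near it.
It also fails if it takes over 200 s, if anything falls off the work surface, if the arm or the gripper's body presses on something with over 40 N, if the wrist force passes 120 N, or if a joint passes its speed limit or range.

## Working session

There is one attempt and no reset: what is moved stays moved. The work goes in short steps, Python scripts to look and compute and a tool call to move; the robot and the scene stay as the last step left them, time stands still between calls to the robot, and variables do not carry over. Pictures are saved under pics/ and viewed, at most 14 in all, crops included, and the job is handed in when it is done.

Besides the shell and the picture viewer there is one more tool, called as name(argument=value, ...), one argument or row to a line, values as JSON. step_arm: Moves the arm, as the interface text tells. Its arguments: {"type":"object","properties":{"commands":{"type":"array","items":{"type":"array"}},"hand":{"type":"number"}},"required":["commands"]}

```bash
mkdir -p pics; ls; cat > h.py <<'E'
from rig import *
import numpy as np, cv2
def cloud(f):
    K=np.array(f["intrinsics"]);k1=f["k1"]
    v,u=np.mgrid[0:400,0:640]
    x=(u-K[0,2])/K[0,0];y=(v-K[1,2])/K[1,1]
    a,b=x.copy(),y.copy()
    for _ in range(8):
        s=1+k1*(a*a+b*b);a=x/s;b=y/s
    z=f["z_map"]
    P=np.stack([a*z,b*z,z],-1)@np.array(f["rotation"]).T+np.array(f["xyz"])
    P[z==0]=np.nan
    return P
def proj(f,p):
    q=np.array(f["rotation"]).T@(np.array(p)-np.array(f["xyz"]))
    x,y=q[:2]/q[2];s=1+f["k1"]*(x*x+y*y);K=np.array(f["intrinsics"])
    return K[0,0]*x*s+K[0,2],K[1,1]*y*s+K[1,2]
E
python3 - <<'E'
from h import *
for n in("scene","top"):
    f=grab_frame(n);cv2.imwrite(f"pics/{n}0.png",f["color"]);P=cloud(f)
    print(n,f["xyz"],np.array(f["rotation"]).round(2).tolist())
    for t in("drawer_front","post1","knob_grip","tumbler1_c","tumbler2_c","tumbler3_c","mug","soap"):
        for m in masks_of(t,n)[:4]:
            q=P[m["pixels"]];q=q[~np.isnan(q[:,0])]
            if len(q): print(t,round(m["score"],2),m["bbox"],np.median(q,0).round(3),np.percentile(q,2,axis=0).round(3),np.percentile(q,98,axis=0).round(3))
E
```

```text
pics
scene [-0.16182268 -1.47228887  0.91847294] [[0.9, -0.19, 0.4], [-0.44, -0.37, 0.82], [-0.01, -0.91, -0.41]]
drawer_front 0.89 [352.9, 212.2, 404.2, 280.5] [ 0.652 -0.225  0.065] [ 0.633 -0.39   0.019] [ 0.781 -0.054  0.109]
post1 0.72 [348.9, 209.8, 400.1, 276.4] [ 0.652 -0.226  0.064] [ 0.633 -0.389  0.016] [ 0.78  -0.056  0.11 ]
knob_grip 0.6 [363.0, 174.5, 379.4, 189.2] [ 0.701 -0.106  0.228] [ 0.68  -0.121  0.213] [ 0.726 -0.094  0.249]
tumbler1_c 0.68 [264.1, 181.8, 290.8, 213.2] [0.498 0.282 0.055] [0.477 0.255 0.006] [0.535 0.391 0.072]
tumbler2_c 0.76 [241.0, 190.7, 262.0, 215.0] [0.381 0.28  0.061] [0.351 0.259 0.012] [0.417 0.389 0.073]
tumbler3_c 0.88 [259.2, 165.1, 287.2, 187.0] [0.576 0.537 0.045] [0.514 0.502 0.002] [0.652 0.603 0.067]
tumbler3_c 0.85 [300.6, 204.5, 329.9, 236.3] [0.541 0.055 0.044] [0.489 0.006 0.002] [0.619 0.101 0.066]
tumbler3_c 0.69 [297.5, 182.0, 320.2, 205.1] [0.622 0.268 0.057] [0.598 0.237 0.014] [0.658 0.375 0.072]
tumbler3_c 0.66 [217.1, 169.1, 246.4, 186.8] [0.382 0.608 0.043] [0.321 0.591 0.003] [0.448 0.671 0.067]
mug 0.82 [392.2, 27
[... 887 characters left out ...]
261.4] [0.401 0.302 0.069] [0.348 0.273 0.006] [0.447 0.339 0.149]
tumbler3_c 0.81 [302.0, 205.3, 328.0, 233.2] [0.546 0.074 0.06 ] [0.49  0.014 0.004] [0.608 0.125 0.07 ]
tumbler3_c 0.8 [284.2, 175.3, 308.0, 204.3] [0.733 0.103 0.06 ] [0.687 0.043 0.001] [0.802 0.156 0.072]
tumbler3_c 0.65 [246.8, 212.4, 273.5, 229.5] [0.621 0.315 0.066] [0.599 0.251 0.007] [0.669 0.378 0.077]
tumbler3_c 0.64 [203.2, 285.2, 218.3, 304.4] [0.337 0.644 0.06 ] [0.322 0.608 0.004] [0.398 0.669 0.073]
mug 0.77 [401.1, 167.1, 416.2, 190.1] [ 0.594 -0.505  0.056] [ 0.53  -0.555  0.007] [ 0.634 -0.471  0.098]
soap 0.48 [417.3, 177.6, 430.3, 199.1] [ 0.468 -0.509  0.096] [ 0.454 -0.543  0.022] [ 0.491 -0.489  0.177]
```

View pics/scene0.png

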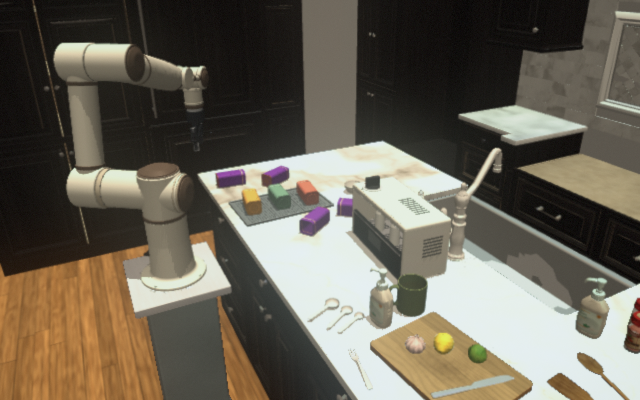

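View pics/top0.png

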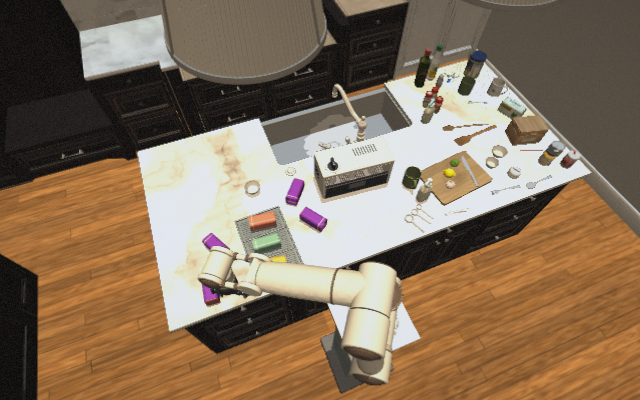

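The scene picture shows the three tumblers on the mat: yellow (252,200), green (279,197) and red (307,192). Four purple look-alikes lie off the mat at (231,178), (275,175), (315,221) and (346,206). The red one at (307,192) is the real tumbler3: it is brick red and lies on the mat. The dryer's drawer front faces the robot. I'll confirm in a crop and fit the poses.

```bash
cat >> h.py <<'E'
def hsv(f): return cv2.cvtColor(f["color"],cv2.COLOR_BGR2HSV)
def rect(q):
    c,(w,h),a=cv2.minAreaRect((q[:,:2]*1000).astype(np.float32)); return np.round(c,1),(round(w,1),round(h,1)),round(a,1)
E
python3 - <<'E'
from h import *
s=get_state()
for k in s: print(k,np.round(s[k],3).tolist())
fs=grab_frame("scene");ft=grab_frame("top")
a=cv2.resize(fs["color"][150:300,220:420],None,fx=3,fy=3,interpolation=cv2.INTER_CUBIC);cv2.imwrite("pics/crop1.png",a)
for f,n in((fs,"scene"),(ft,"top")):
    P=cloud(f);H=hsv(f)
    masks_of
    for t in("tumbler1_c","tumbler2_c","tumbler3_c"):
        for m in masks_of(t,n)[:5]:
            M=m["pixels"]; q=P[M]; hh=np.median(H[M],0)
            c=np.nanmedian(q,0)
            if not(.3<c[0]<.7 and .2<c[1]<.45):continue
            top=q[(q[:,2]>.062)&(q[:,2]<.08)]
            print(n,t,hh,"all",len(q),rect(q[(q[:,2]>.02)&(q[:,2]<.09)]),"top",len(top),rect(top), np.median(top[:,2]).round(3))
    # roof
    ok=(np.abs(P[...,2]-.206)<.008)&(P[...,0]>.55)&(P[...,0]<1)&(P[...,1]>-.5)&(P[...,1]<.1)
    r=P[ok];print(n,"roof",len(r),rect(r),np.median(r[:,2]))
    # front plane
    for m in masks_of("drawer_front",n)[:1]:
        q=P[m["pixels"]];q=q[(q[:,2]>.02)&(q[:,2]<.1)&(q[:,0]<.72)]
        l=cv2.fitLine(q[:,:2].astype(np.float32),cv2.DIST_HUBER,0,1e-4,1e-4).ravel();print("front line",l, np.degrees(np.arctan2(l[1],l[0])),q[:,1].min(),q[:,1].max())
E
```

```text
time 0.9
qpos [0.934, 0.158, 1.597, 0.0, 1.386, -0.21]
joint_vel [0.0, -0.001, 0.001, 0.0, -0.002, -0.0]
tau [0.001, -39.601, -33.17, -0.0, 0.0, 0.0]
eef_pos [0.238, 0.523, 0.405]
ee_rot [[-0.91, 0.414, 0.0], [0.414, 0.91, 0.0], [0.0, 0.0, -1.0]]
force [-0.816, -0.58, 0.321]
moment [0.008, 0.0, -0.034]
grasp_force 0.0
opening 0.998
scene tumbler1_c [58. 37. 96.] all 446 (array([507.9, 323.3]), (151.9, 63.9), 88.4) top 183 (array([509. , 329.4]), (141.1, 61.5), 86.7) 0.068
scene tumbler2_c [ 18. 122. 123.] all 379 (array([384.7, 330.9]), (150.3, 58.8), 82.6) top 184 (array([385.9, 333.6]), (144.9, 56.5), 83.3) 0.068
scene tumbler3_c [  8.  89. 113.] all 415 (array([631.6, 307.4]), (149.0, 64.2), 86.0) top 171 (array([632.4, 305.6]), (143.5, 60.1), 83.5) 0.069
scene roof 2502 (array([ 782., -233.]), (386.2, 279.0), 85.9) 0.20590447392322891
front line [ 0.07927621  0.9968527   0.64288783 -0.2681441 ] 85.45303 -0.40101660280425055 -0.03948515378948114
top tumbler1_c [ 53.  60. 205.] all 362 (array([505.1, 330. ]), (128.4, 60.7), 86.1) top 251 (array([507.4, 330.4]), (127.1, 55.8), 85.8) 0.07
top tumbler2_c [ 28. 157. 227.] all 77 (array([400.2, 299.5]), (61.9, 34.5), 67.9) top 76 (array([400.2, 299.5]), (61.9, 34.5), 67.9) 0.069
top tumbler3_c [ 10. 135. 224.] all 413 (array([635.5, 312.1]), (129.7, 68.0), 82.6) top 248 (array([634.9, 312.4]), (129.5, 61.2), 82.1) 0.069
top roof 1826 (array([ 776.9, -227. ]), (380.3, 265.5), 85.5) 0.20708391238075796
front line [ 0.07644456  0.9970738   0.6512556  -0.1859006 ] 85.61577 -0.39873610621321676 -0.043260916014841166
```

View pics/crop1.png

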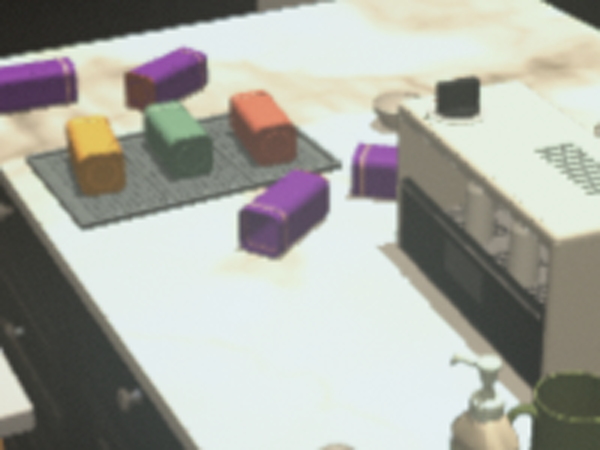

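The crop confirms it: brick red at crop (262,128) lies on the mat, and the purple ones lie off it. All three tumblers are present, with their solid bases towards the camera. Next I move to the drawer with the tool tilted 45° and the gripper shut.

step_arm(
  commands=[
    [[0.013,-0.045,0],[0,0,0.116]],
    [[0.013,-0.045,0],[0,0,0.116]],
    [[0.013,-0.045,0],[0,0,0.116]],
    [[0.013,-0.045,0],[0,0,0]],
    [[0.013,-0.045,0],[0,0,0]],
    [[0.013,-0.045,0],[0,0,0]],
    [[0.013,-0.045,0],[0,0,0]],
    [[0.013,-0.045,0],[0,0,0]],
  ],
  hand=0,
)

```text
time: 2.2
eef_pos: [0.342, 0.1617, 0.405]
ee_rot: [[-0.997, 0.078, 0.001], [0.078, 0.997, 0.0], [-0.001, 0.0, -1.0]]
force: [1.6, -0.2, 0.1]
opening: 0.004
grasp_force: 0.0
```

step_arm(
  commands=[
    [[0.013,-0.045,0],[-0.0102,-0.1305,0]],
    [[0.013,-0.045,0],[-0.0102,-0.1305,0]],
    [[0.013,-0.045,0],[-0.0102,-0.1305,0]],
    [[0.013,-0.045,0],[-0.0102,-0.1305,0]],
    [[0.013,-0.045,0],[-0.0102,-0.1305,0]],
    [[0.013,-0.045,0],[-0.0102,-0.1305,0]],
    [[0.01,-0.045,0],[0,0,0]],
    [[0.01,-0.045,0],[0,0,0]],
  ],
)

```text
time: 3.0
eef_pos: [0.4386, -0.1932, 0.4047]
ee_rot: [[-0.715, 0.077, 0.695], [0.057, 0.997, -0.052], [-0.697, 0.002, -0.717]]
force: [0.9, -0.2, 0.4]
opening: -0.0
grasp_force: 0.0
```

```bash
python3 - <<'E'
from h import *
s=get_state()
for k in("time","qpos","eef_pos","ee_rot","force","opening"): print(k,np.round(s[k],3).tolist())
E
```

```text
time 3.0
qpos [-0.802, -0.314, 2.117, 0.676, 0.835, -2.629]
eef_pos [0.439, -0.193, 0.405]
ee_rot [[-0.715, 0.077, 0.695], [0.057, 0.997, -0.052], [-0.697, 0.002, -0.717]]
force [0.895, -0.167, 0.421]
opening -0.0
```

step_arm(
  commands=[
    [[0.002,-0.002,-0.044],[0,0,0]],
    [[0.002,-0.002,-0.044],[0,0,0]],
    [[0.002,-0.002,-0.044],[0,0,0]],
    [[0.002,-0.002,-0.044],[0,0,0]],
    [[0.002,-0.002,-0.041],[0,0,0]],
    [[0,0,0],[0,0,0]],
  ],
)

```text
time: 3.6
eef_pos: [0.4663, -0.187, 0.2188]
ee_rot: [[-0.754, 0.098, 0.649], [0.08, 0.995, -0.058], [-0.652, 0.009, -0.758]]
force: [-0.2, 0.4, -1.1]
opening: 0.003
grasp_force: 0.0
```

```bash
python3 - <<'E'
from h import *
s=get_state()
for k in("time","qpos","eef_pos","ee_rot","force","opening"): print(k,np.round(s[k],3).tolist())
R=np.array(s["ee_rot"]);print(np.array(s["eef_pos"])+.173*R[:,2])
f=grab_frame("scene")
a=cv2.resize(f["color"][150:300,280:480],None,fx=3,fy=3,interpolation=cv2.INTER_CUBIC);cv2.imwrite("pics/press.png",a)
E
```

```text
time 3.6
qpos [-0.729, 0.078, 2.174, 0.981, 0.488, -2.994]
eef_pos [0.466, -0.187, 0.219]
ee_rot [[-0.754, 0.098, 0.649], [0.08, 0.995, -0.058], [-0.652, 0.009, -0.758]]
force [-0.222, 0.447, -1.061]
opening 0.003
[ 0.57861429 -0.1970118   0.08757603]
```

View pics/press.png

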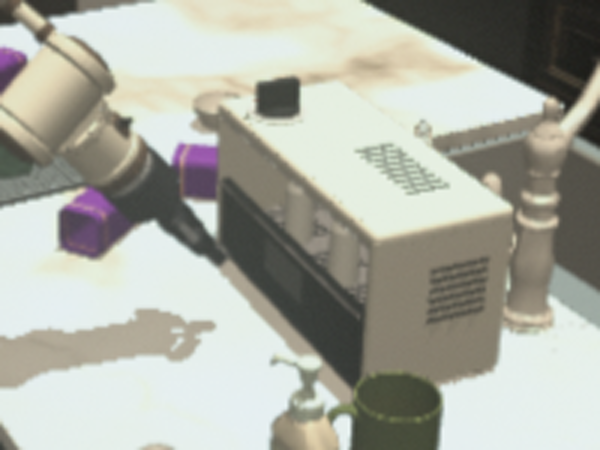

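The picture shows the fingertips left of the pad, at crop (220,260). The wrist stopped short because J6 reached its limit. I'll fit a kinematic model so I can choose wrist configurations.

```bash
cat > kin.py <<'E'
import numpy as np
from scipy.optimize import least_squares
from scipy.spatial.transform import Rotation as Ro
LO=np.array([-2.91,-.94,.18,-1.29,.17,-3]);HI=np.array([2.91,2.29,2.7,4.43,2.64,3])
def rz(a):return Ro.from_euler('z',a).as_matrix()
def ry(a):return Ro.from_euler('y',a).as_matrix()
def fk(q,p):
    d,h,L2,L3,e,a1,L6,c,s4,s6=p
    A=ry(q[1]);B=ry(q[1]+q[2]);R=B@rz(s4*q[3])@ry(q[4])@rz(s6*q[5]+c)
    x=np.array([a1,d,h])+A@[0,0,L2]+B@[e,0,L3]+R@[0,0,L6]
    return rz(q[0])@x,rz(q[0])@R
D=[([0.934,0.158,1.597,0,1.386,-0.21],[.238,.523,.405],[[-0.91,0.414,0],[0.414,0.91,0],[0,0,-1]]),
([-0.802,-0.314,2.117,0.676,0.835,-2.629],[.439,-.193,.405],[[-0.715,0.077,0.695],[0.057,0.997,-0.052],[-0.697,0.002,-0.717]]),
([-0.729,0.078,2.174,0.981,0.488,-2.994],[.466,-.187,.219],[[-0.754,0.098,0.649],[0.08,0.995,-0.058],[-0.652,0.009,-0.758]])]
def fit():
    best=None
    for s4 in(1,-1):
     for s6 in(1,-1):
      for c in(0,1.5708,-1.5708,3.1416):
        def f(v):
            p=list(v)+[c,s4,s6];r=[]
            for q,x,R in D:
                X,Q=fk(q,p);r+=list(X-x)+list((Q-np.array(R)).ravel()*.3)
            return np.array(r+list((v-[.12,.3,.4,.4,0,0,.1])*1e-3))
        o=least_squares(f,[.12,.3,.4,.4,0,0,.1])
        if best is None or o.cost<best[0]: best=(o.cost,list(o.x)+[c,s4,s6])
    return best
P=fit()[1]
def ik(x,R,n=30,seed=0):
    "all solutions found, limits respected"
    g=np.random.default_rng(seed);out=[]
    for i in range(n):
        q0=LO+(HI-LO)*g.random(6);q0[0]=np.arctan2(x[1],x[0])+g.normal()*.4
        o=least_squares(lambda q:np.r_[np.subtract(fk(q,P)[0],x),(fk(q,P)[1]-R).ravel()*.2],np.clip(q0,LO+.01,HI-.01),bounds=(LO,HI))
        if o.cost<1e-6 and not any(np.abs(o.x-k).max()<.05 for k in out): out.append(o.x)
    return out
def tool(head,tilt,ysign):
    "heading angle deg (world), tilt deg from straight down; y level"
    a,t=np.radians(head),np.radians(tilt)
    z=np.array([np.cos(a)*np.sin(t),np.sin(a)*np.sin(t),-np.cos(t)]);y=ysign*np.array([-np.sin(a),np.cos(a),0])
    return np.c_[np.cross(y,z),y,z]
E
python3 - <<'E'
from kin import *
print(fit()); 
for q,x,R in D: print((fk(q,P)[0]-x).round(4))
u=np.array([.078,.997,0]);n=np.array([.997,-.078,0]);b=.6627*n-.169*u
for k in(1,0,-1):
  g=b+(.079-.145)*n+.112*k*u+[0,0,.101+.04]
  for tl in(30,45,60):
   for ys in(1,-1):
    R=tool(-4.5,tl,ys);
    for q in ik(g-.155*R[:,2],R):print("place",k,tl,ys,q.round(2))
for nm,c,a in(("y",(.387,.333),83),("g",(.507,.330),86),("r",(.634,.31),83)):
  a_=np.radians(a);g=np.array([c[0]-.04*np.cos(a_),c[1]-.04*np.sin(a_),.041])
  for tl in(30,45,60):
   for ys in(1,-1):
    R=tool(a,tl,ys)
    for q in ik(g-.155*R[:,2],R):print("pick",nm,tl,ys,q.round(2))
E
```

```text
(np.float64(4.538700124357825e-07), [np.float64(0.11949591747808673), np.float64(0.29985609404249103), np.float64(0.3854007594877646), np.float64(0.51899291737643), np.float64(0.04813551494538525), np.float64(-0.00011756620257653144), np.float64(0.13290772726602548), 1.5708, 1, 1])
[ 0.0001 -0.0001  0.0002]
[-0.0001 -0.0002 -0.0002]
[0.0002 0.0003 0.    ]
place 1 30 1 [-0.47  0.03  2.05  0.34  0.6  -2.2 ]
place 1 30 -1 [-0.47  0.03  2.05  0.34  0.6   0.94]
place 1 45 1 [-0.53 -0.04  2.23  0.98  0.38 -2.84]
place 1 45 -1 [-0.53 -0.04  2.23  0.98  0.38  0.3 ]
place 1 60 1 [-0.59 -0.01  2.36  1.97  0.48  2.42]
place 1 60 -1 [-0.59 -0.01  2.36  1.97  0.48 -0.72]
place 0 30 1 [-0.69  0.1   1.98  0.47  0.68 -2.49]
place 0 30 -1 [-0.69  0.1   1.98  0.47  0.68  0.65]
place 0 45 -1 [-0.77  0.04  2.15  1.05  0.55  0.07]
place 0 60 1 [-0.85  0.08  2.27  1.71  0.65  2.52]
place 0 60 -1 [-0.85  0.08  2.27  1.71  0.65 -0.62]
place -1 30 1 [-0.86  0.22  1.84  0.53  0.77 -2.68]
place -1 30 -1 [-0.86  0.22  1.84  0.53  0.77  0.46]
place -1 45 -1 [-0.95  0.18  2.    1.03  0.68 -0.04]
place -1 60 1 [-1
[... 278 characters left out ...]
0.71]
pick y 60 1 [-0.21  0.34  2.3   1.23  1.16  2.12]
pick y 60 -1 [-0.21  0.34  2.3   1.23  1.16 -1.02]
pick g 30 1 [0.05 0.36 1.91 0.67 0.92 2.84]
pick g 30 -1 [ 0.05  0.36  1.91  0.67  0.92 -0.31]
pick g 45 1 [-0.07  0.42  1.95  0.97  1.04  2.51]
pick g 45 -1 [-0.07  0.42  1.95  0.97  1.04 -0.63]
pick g 60 1 [-0.16  0.55  1.95  1.17  1.21  2.26]
pick g 60 -1 [-0.16  0.55  1.95  1.17  1.21 -0.88]
pick r 30 1 [0.01 0.58 1.59 0.63 1.   2.92]
pick r 30 -1 [ 0.01  0.58  1.59  0.63  1.   -0.22]
pick r 45 1 [-0.09  0.63  1.63  0.93  1.08  2.63]
pick r 45 -1 [-0.09  0.63  1.63  0.93  1.08 -0.51]
pick r 60 1 [-0.16  0.73  1.63  1.16  1.23  2.41]
pick r 60 -1 [-0.16  0.73  1.63  1.16  1.23 -0.73]
```

step_arm(
  commands=[
    [[-0.02,0,0.02],[0.1,-0.008,-0.106]],
    [[0,0,0.02],[0.1,-0.008,-0.106]],
    [[0,0,0],[0.1,-0.008,-0.106]],
    [[0,0,0],[0.1,-0.008,-0.106]],
    [[0,0,0],[0.1,-0.008,-0.106]],
    [[0,0,0],[0.1,-0.008,-0.106]],
    [[0,0,0],[0.1,-0.008,-0.106]],
  ],
)

```text
time: 4.35
eef_pos: [0.447, -0.1891, 0.2645]
ee_rot: [[-0.321, 0.672, 0.668], [0.892, 0.451, -0.024], [-0.317, 0.588, -0.744]]
force: [-0.7, 0.2, -1.1]
opening: -0.004
grasp_force: 0.0
```

step_arm(
  commands=[
    [[0,0,0],[0.1,-0.008,-0.106]],
    [[0,0,0],[0.1,-0.008,-0.106]],
    [[0,0,0],[0.1,-0.008,-0.106]],
    [[0,0,0],[0.1,-0.008,-0.106]],
    [[0,0,0],[0.1,-0.008,-0.106]],
    [[0,0,0],[0.1,-0.008,-0.106]],
    [[0,0,0],[0.1,-0.008,-0.106]],
  ],
)

```text
time: 5.05
eef_pos: [0.447, -0.1891, 0.2645]
ee_rot: [[0.385, 0.604, 0.698], [0.851, -0.524, -0.016], [0.356, 0.6, -0.716]]
force: [-0.7, -0.7, 0.5]
opening: -0.001
grasp_force: 0.0
```

step_arm(
  commands=[
    [[0,0,0],[0.1,-0.008,-0.106]],
    [[0,0,0],[0.1,-0.008,-0.106]],
    [[0,0,0],[0.1,-0.008,-0.106]],
    [[0,0,0],[0.1,-0.008,-0.106]],
    [[0,0,0],[0.1,-0.008,-0.106]],
    [[0,0,0],[0.1,-0.008,-0.106]],
    [[0,0,0],[0.1,-0.008,-0.106]],
  ],
)

```text
time: 5.75
eef_pos: [0.447, -0.1891, 0.2645]
ee_rot: [[0.695, -0.034, 0.718], [-0.001, -0.999, -0.046], [0.719, 0.031, -0.695]]
force: [0.3, -0.3, 0.5]
opening: 0.002
grasp_force: 0.0
```

```bash
cat > plan.py <<'E'
from h import *; from kin import *
def plan(xt,Rt,s=None):
    "shift and rotvec from the present pose to the target, with joint check along a straight path"
    s=s or get_state();x=np.array(s["eef_pos"]);R=np.array(s["ee_rot"])
    rv=Ro.from_matrix(Rt@R.T).as_rotvec();d=np.array(xt)-x
    print("shift",d.round(4),"rot",rv.round(4),"|d|",np.linalg.norm(d).round(3),"ang",np.linalg.norm(rv).round(3),"q",np.round(s["qpos"],2))
    q=np.array(s["qpos"]);n=20;w=0;mn=q;mx=q
    for i in range(1,n+1):
        X=x+d*i/n;Q=Ro.from_rotvec(rv*i/n).as_matrix()@R
        o=least_squares(lambda v:np.r_[fk(v,P)[0]-X,(fk(v,P)[1]-Q).ravel()*.2],np.clip(q,LO+1e-3,HI-1e-3),bounds=(LO,HI))
        if o.cost>2e-6: print("unreached at",i/n,o.x.round(2));break
        w=max(w,np.abs(o.x-q).max());q=o.x
    print("end q",q.round(2),"max joint step of 1/20:",w.round(3))
    return d,rv
u=np.array([.078,.997,0]);nn=np.array([.997,-.078,0]);front=.6627*nn-.169*u+[0,0,.066]
E
python3 - <<'E'
from plan import *
R=tool(-4.5,45,-1)
plan(front-.05*nn-.173*R[:,2],R)
E
```

```text
shift [ 0.0287 -0.0176 -0.0762] rot [ 0.0323  0.0152 -0.0445] |d| 0.083 ang 0.057 q [-0.79 -0.07  2.23  1.04  0.58  0.02]
end q [-0.76  0.2   2.14  1.29  0.48 -0.21] max joint step of 1/20: 0.014
```

step_arm(
  commands=[
    [[0.0145,-0.009,-0.038],[0.016,0.0076,-0.022]],
    [[0.0145,-0.009,-0.038],[0.016,0.0076,-0.022]],
    [[0.02,-0.0016,0],[0,0,0]],
    [[0.02,-0.0016,0],[0,0,0]],
    [[0.01,-0.0008,0],[0,0,0]],
    [[0.004,-0.0003,0],[0,0,0]],
    [[0.004,-0.0003,0],[0,0,0]],
  ],
)

```text
time: 6.45
eef_pos: [0.5335, -0.2117, 0.1874]
ee_rot: [[0.707, -0.074, 0.703], [-0.05, -0.997, -0.055], [0.705, 0.004, -0.709]]
force: [-42.1, 2.5, 24.4]
opening: 0.003
grasp_force: 21.3
```

step_arm(
  commands=[
    [[0.003,-0.0002,0],[0,0,0]],
    [[0.002,-0.0002,0],[0,0,0]],
  ],
)

```text
time: 6.65
eef_pos: [0.535, -0.2118, 0.1871]
ee_rot: [[0.709, -0.074, 0.701], [-0.05, -0.997, -0.055], [0.703, 0.004, -0.711]]
force: [-98.6, 10.9, 64.4]
opening: 0.005
grasp_force: 49.5
```

step_arm(
  commands=[
    [[-0.02,0.0016,0],[0,0,0]],
    [[-0.05,0.003,0],[0,0,0]],
    [[-0.05,0.003,0],[0,0,0]],
    [[-0.05,0.003,0],[0,0,0]],
    [[-0.03,0.003,0.04],[0,0,0]],
    [[0,0,0.05],[0,0,0]],
    [[0,0,0.05],[0,0,0]],
    [[0,0,0.05],[0,0,0]],
  ],
)

```text
time: 7.45
eef_pos: [0.3438, -0.1982, 0.3732]
ee_rot: [[0.704, -0.073, 0.706], [-0.049, -0.997, -0.055], [0.708, 0.004, -0.706]]
force: [0.5, -1.3, 0.8]
opening: -0.001
grasp_force: 0.0
```

```bash
python3 - <<'E'
from plan import *
f=grab_frame("scene");Pc=cloud(f)
a=cv2.resize(f["color"][140:290,240:440],None,fx=3,fy=3,interpolation=cv2.INTER_CUBIC);cv2.imwrite("pics/open.png",a)
for n in("scene","top"):
    f=grab_frame(n) if n=="top" else f;Pc=cloud(f)
    for m in masks_of("drawer_front",n)[:1]:
        q=Pc[m["pixels"]];t=q[(q[:,2]>.02)&(q[:,2]<.1)];print(n,m["score"],m["bbox"],"front n-coord",np.nanpercentile(t@nn,[5,20,50]).round(3),"lat",np.nanpercentile(t@u,[1,99]).round(3))
    # post tops
    w=(Pc[...,2]>.112)&(Pc[...,2]<.128)&(np.abs(Pc@nn-.597)<.05)&(np.abs(Pc@u+.169)<.18)
    t=Pc[w];print("tips",len(t))
    for k in(1,0,-1):
        r=t[np.abs(t@u+.169-.112*k)<.03];print(k,len(r),np.median(r@nn).round(4) if len(r) else 0,np.median(r@u).round(4) if len(r) else 0)
R=tool(85,50,1)
plan([.44,.1,.3],R)
E
```

```text
scene 0.79 [321.2, 214.7, 399.2, 290.2] front n-coord [0.533 0.535 0.597] lat [-0.344  0.004]
tips 101
1 28 0.6123 -0.062
0 33 0.6105 -0.1737
-1 40 0.6101 -0.285
top 0.83 [323.8, 177.6, 394.1, 218.3] front n-coord [0.519 0.522 0.595] lat [-0.332  0.008]
tips 58
1 23 0.5951 -0.05
0 20 0.5959 -0.1633
-1 15 0.598 -0.2768
shift [ 0.0954  0.2989 -0.0725] rot [ 1.3796  1.1691 -1.1808] |d| 0.322 ang 2.16 q [-1.04 -0.56  2.35  0.77  0.99  0.28]
end q [-0.28 -0.03  2.12  0.87  1.38  2.62] max joint step of 1/20: 0.177
```

View pics/open.png

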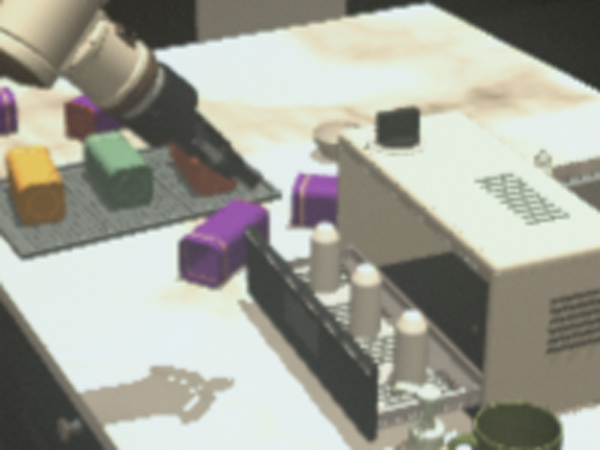

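The drawer is right out: its front is at crop (300,320), with the three white posts at (325,255), (365,300) and (411,345). Next is the red tumbler.

```bash
cat > look.py <<'E'
from plan import *
def tum(t,f,n,hue=None):
    Pc=cloud(f);H=hsv(f)
    for m in masks_of(t,n)[:5]:
        M=m["pixels"];q=Pc[M];c=np.nanmedian(q,0);hh=np.median(H[M],0)[0]
        if hh>110 or not(.3<c[0]<.72 and .18<c[1]<.48): continue
        top=q[(q[:,2]>.06)&(q[:,2]<.085)]
        print(n,t,round(m["score"],2),"hue",hh,len(top),rect(top))
def drawer(f,n):
    Pc=cloud(f)
    for m in masks_of("drawer_front",n)[:1]:
        q=Pc[m["pixels"]];q=q[(q[:,2]>.03)&(q[:,2]<.095)];k=q@nn;k=k[k<np.nanpercentile(k,5)+.012];print(n,"front n",np.median(k).round(4),len(k))
E
python3 - <<'E'
from look import *
for n in("scene","top"):
    f=grab_frame(n);drawer(f,n)
    for t in("tumbler1_c","tumbler2_c","tumbler3_c"):tum(t,f,n)
a=np.radians(82.3);m=np.array([np.cos(a),np.sin(a),0]);g=np.array([.635,.312,.041])-.04*m
R=tool(82.3,50,1);x=g-.255*R[:,2];print("pre",x,R[:,2])
plan([x[0],x[1],.33],R)
E
```

```text
scene front n 0.5177 729
scene tumbler1_c 0.75 hue 58.0 196 (array([509.9, 328. ]), (142.8, 60.9), 84.8)
scene tumbler3_c 0.6 hue 8.0 4 (array([599.7, 253.5]), (4.1, 18.0), 3.5)
top front n 0.5202 271
top tumbler1_c 0.96 hue 53.0 275 (array([508.1, 330.9]), (126.6, 58.0), 84.1)
top tumbler2_c 0.74 hue 28.0 198 (array([394.4, 359.2]), (81.7, 63.6), 77.2)
top tumbler3_c 0.69 hue 10.0 272 (array([635. , 312.6]), (128.1, 65.3), 84.6)
pre [0.60346751 0.07878069 0.20491084] [ 0.10263937  0.75913717 -0.64278761]
shift [ 0.2587  0.2776 -0.0397] rot [ 1.4066  1.1424 -1.2109] |d| 0.381 ang 2.179 q [-1.04 -0.55  2.35  0.77  0.99  0.28]
end q [-0.24  0.32  1.66  0.89  1.39  2.76] max joint step of 1/20: 0.19
```

step_arm(
  commands=[
    [[0.0129,0.0139,-0.002],[0.0703,0.0571,-0.0605]],
    [[0.0129,0.0139,-0.002],[0.0703,0.0571,-0.0605]],
    [[0.0129,0.0139,-0.002],[0.0703,0.0571,-0.0605]],
    [[0.0129,0.0139,-0.002],[0.0703,0.0571,-0.0605]],
    [[0.0129,0.0139,-0.002],[0.0703,0.0571,-0.0605]],
    [[0.0129,0.0139,-0.002],[0.0703,0.0571,-0.0605]],
    [[0.0129,0.0139,-0.002],[0.0703,0.0571,-0.0605]],
  ],
  hand=100,
)

```text
time: 8.85
eef_pos: [0.4357, -0.1008, 0.356]
ee_rot: [[0.753, -0.539, 0.379], [-0.619, -0.775, 0.128], [0.224, -0.331, -0.917]]
force: [0.2, -0.4, 0.1]
opening: 1.0
grasp_force: 0.0
```

step_arm(
  commands=[
    [[0.0129,0.0139,-0.002],[0.0703,0.0571,-0.0605]],
    [[0.0129,0.0139,-0.002],[0.0703,0.0571,-0.0605]],
    [[0.0129,0.0139,-0.002],[0.0703,0.0571,-0.0605]],
    [[0.0129,0.0139,-0.002],[0.0703,0.0571,-0.0605]],
    [[0.0129,0.0139,-0.002],[0.0703,0.0571,-0.0605]],
    [[0.0129,0.0139,-0.002],[0.0703,0.0571,-0.0605]],
    [[0.0129,0.0139,-0.002],[0.0703,0.0571,-0.0605]],
  ],
)

```text
time: 9.55
eef_pos: [0.526, -0.0036, 0.3419]
ee_rot: [[0.394, -0.909, 0.137], [-0.831, -0.289, 0.475], [-0.392, -0.301, -0.869]]
force: [-0.5, -0.2, -0.5]
opening: 0.998
grasp_force: 0.0
```

step_arm(
  commands=[
    [[0.0129,0.0139,-0.002],[0.0703,0.0571,-0.0605]],
    [[0.0129,0.0139,-0.002],[0.0703,0.0571,-0.0605]],
    [[0.0129,0.0139,-0.002],[0.0703,0.0571,-0.0605]],
    [[0.0129,0.0139,-0.002],[0.0703,0.0571,-0.0605]],
    [[0.0129,0.0139,-0.002],[0.0703,0.0571,-0.0605]],
    [[0.0129,0.0139,-0.002],[0.0703,0.0571,-0.0605]],
  ],
)

```text
time: 10.15
eef_pos: [0.6034, 0.0797, 0.3297]
ee_rot: [[-0.088, -0.991, 0.102], [-0.635, 0.135, 0.76], [-0.767, 0.003, -0.642]]
force: [0.1, -0.1, -0.4]
opening: 0.997
grasp_force: 0.0
```

```bash
python3 - <<'E'
from look import *
a=np.radians(83);m=np.array([np.cos(a),np.sin(a),0]);g=np.array([.635,.312,.041])-.04*m
R=tool(83,50,1);x=g-.255*R[:,2];print("pre",x,R[:,2],R[:,2]*.1)
plan(x,R)
f=grab_frame("scene");tum("tumbler3_c",f,"scene")
E
```

```text
pre [0.60631911 0.07841287 0.20491084] [ 0.09335733  0.76033446 -0.64278761] [ 0.00933573  0.07603345 -0.06427876]
shift [ 0.0029 -0.0013 -0.1248] rot [-0.0019 -0.0024  0.0128] |d| 0.125 ang 0.013 q [-0.24  0.32  1.66  0.89  1.39  2.76]
end q [-0.24  0.52  1.68  0.93  1.26  2.57] max joint step of 1/20: 0.011
scene tumbler3_c 0.65 hue 8.0 184 (array([633.6, 307.3]), (151.1, 61.1), 83.0)
```

step_arm(
  commands=[
    [[0.001,-0.0004,-0.0416],[0,0,0.004]],
    [[0.001,-0.0004,-0.0416],[0,0,0.004]],
    [[0.001,-0.0004,-0.0416],[0,0,0.004]],
    [[0.0031,0.0253,-0.0214],[0,0,0]],
    [[0.0031,0.0253,-0.0214],[0,0,0]],
    [[0.0031,0.0253,-0.0214],[0,0,0]],
    [[0,0,0],[0,0,0]],
  ],
)

```text
time: 10.95
eef_pos: [0.6128, 0.1561, 0.1377]
ee_rot: [[-0.078, -0.993, 0.086], [-0.64, 0.116, 0.76], [-0.765, 0.004, -0.644]]
force: [-0.8, -0.3, -0.2]
opening: 1.0
grasp_force: 0.0
```

step_arm(
  commands=[
    [[0,0,0],[0,0,0]],
    [[0,0,0],[0,0,0]],
    [[0,0,0],[0,0,0]],
    [[0,0,0],[0,0,0]],
    [[0,0,0],[0,0,0]],
  ],
  hand=0,
)

```text
time: 11.45
eef_pos: [0.6158, 0.1531, 0.1423]
ee_rot: [[-0.076, -0.993, 0.095], [-0.639, 0.121, 0.76], [-0.766, -0.003, -0.643]]
force: [0.8, -1.2, 2.8]
opening: 0.72
grasp_force: 66.8
```

step_arm(
  commands=[
    [[0,0,0.02],[0,0,0]],
    [[0,0,0.04],[0,0,0]],
    [[0,0,0.045],[0,0,0]],
    [[0,0,0.045],[0,0,0]],
    [[0,0,0.045],[0,0,0]],
    [[0,0,0.035],[0,0,0]],
  ],
)

```text
time: 12.05
eef_pos: [0.6149, 0.1538, 0.3743]
ee_rot: [[-0.075, -0.993, 0.094], [-0.639, 0.12, 0.759], [-0.765, -0.003, -0.644]]
force: [0.3, 0.3, -1.3]
opening: 0.721
grasp_force: 66.5
```

```bash
cat >> plan.py <<'E'
def place(k,gz,tilt=40,dist=.155):
    R=tool(-4.5,tilt,-1);g=.598*nn+(-.169+.112*k)*u;g[2]=gz
    return g-dist*R[:,2],R
E
python3 - <<'E'
from plan import *
s=get_state();print(s["opening"],s["grasp_force"],np.array(s["eef_pos"]),np.array(s["eef_pos"])+.155*np.array(s["ee_rot"])[:,2])
x,R=place(0,.30);plan(x,R);print(R[:,2])
x,R=place(-1,.30);plan(x,R)
E
```

```text
0.7207003761097431 66.53145868331194 [0.61491124 0.15379614 0.37432771] [0.62947235 0.27150626 0.27454143]
shift [-0.1312 -0.3611  0.0444] rot [-1.3296 -1.0848  1.2383] |d| 0.387 ang 2.116 q [-0.11  0.3   1.59  0.9   1.36  2.9 ]
end q [-0.74 -0.17  1.96  0.55  0.85  0.65] max joint step of 1/20: 0.176
[ 0.64080611 -0.05043253 -0.76604444]
shift [-0.1399 -0.4728  0.0444] rot [-1.3296 -1.0848  1.2383] |d| 0.495 ang 2.116 q [-0.11  0.3   1.59  0.9   1.36  2.9 ]
end q [-0.92 -0.02  1.82  0.64  0.94  0.45] max joint step of 1/20: 0.174
```

step_arm(
  commands=[
    [[-0.007,-0.0236,0.0022],[-0.0665,-0.0542,0.0619]],
    [[-0.007,-0.0236,0.0022],[-0.0665,-0.0542,0.0619]],
    [[-0.007,-0.0236,0.0022],[-0.0665,-0.0542,0.0619]],
    [[-0.007,-0.0236,0.0022],[-0.0665,-0.0542,0.0619]],
    [[-0.007,-0.0236,0.0022],[-0.0665,-0.0542,0.0619]],
    [[-0.007,-0.0236,0.0022],[-0.0665,-0.0542,0.0619]],
    [[-0.007,-0.0236,0.0022],[-0.0665,-0.0542,0.0619]],
  ],
)

```text
time: 12.75
eef_pos: [0.5654, -0.0123, 0.3864]
ee_rot: [[0.475, -0.871, 0.126], [-0.816, -0.382, 0.433], [-0.329, -0.308, -0.893]]
force: [-0.7, -0.7, -1.0]
opening: 0.716
grasp_force: 66.5
```

step_arm(
  commands=[
    [[-0.007,-0.0236,0.0022],[-0.0665,-0.0542,0.0619]],
    [[-0.007,-0.0236,0.0022],[-0.0665,-0.0542,0.0619]],
    [[-0.007,-0.0236,0.0022],[-0.0665,-0.0542,0.0619]],
    [[-0.007,-0.0236,0.0022],[-0.0665,-0.0542,0.0619]],
    [[-0.007,-0.0236,0.0022],[-0.0665,-0.0542,0.0619]],
    [[-0.007,-0.0236,0.0022],[-0.0665,-0.0542,0.0619]],
    [[-0.007,-0.0236,0.0022],[-0.0665,-0.0542,0.0619]],
  ],
)

```text
time: 13.45
eef_pos: [0.5163, -0.1773, 0.4018]
ee_rot: [[0.799, -0.478, 0.366], [-0.545, -0.832, 0.102], [0.256, -0.281, -0.925]]
force: [0.7, 0.0, -1.5]
opening: 0.717
grasp_force: 66.5
```

step_arm(
  commands=[
    [[-0.007,-0.0236,0.0022],[-0.0665,-0.0542,0.0619]],
    [[-0.007,-0.0236,0.0022],[-0.0665,-0.0542,0.0619]],
    [[-0.007,-0.0236,0.0022],[-0.0665,-0.0542,0.0619]],
    [[-0.007,-0.0236,0.0022],[-0.0665,-0.0542,0.0619]],
    [[-0.007,-0.0236,0.0022],[-0.0665,-0.0542,0.0619]],
    [[-0.007,-0.0236,0.0022],[-0.0665,-0.0542,0.0619]],
    [[0,0,0],[0,0,0]],
  ],
)

```text
time: 14.15
eef_pos: [0.4737, -0.3203, 0.4149]
ee_rot: [[0.764, -0.084, 0.64], [-0.064, -0.996, -0.055], [0.643, 0.001, -0.766]]
force: [-0.8, 0.5, -1.7]
opening: 0.717
grasp_force: 66.6
```

```bash
python3 - <<'E'
from look import *
s=get_state();print(s["opening"],s["grasp_force"])
x,R=place(-1,.30);plan(x,R)
f=grab_frame("scene");drawer(f,"scene")
a=cv2.resize(f["color"][130:310,260:460],None,fx=3,fy=3,interpolation=cv2.INTER_CUBIC);cv2.imwrite("pics/pl1.png",a)
E
```

```text
0.7167964112235448 66.58555710688233
shift [0.0012 0.0013 0.0038] rot [ 0.0014 -0.0003  0.0058] |d| 0.004 ang 0.006 q [-0.92 -0.02  1.83  0.64  0.93  0.45]
end q [-0.92 -0.02  1.82  0.64  0.94  0.45] max joint step of 1/20: 0.001
scene front n 0.5178 727
```

View pics/pl1.png

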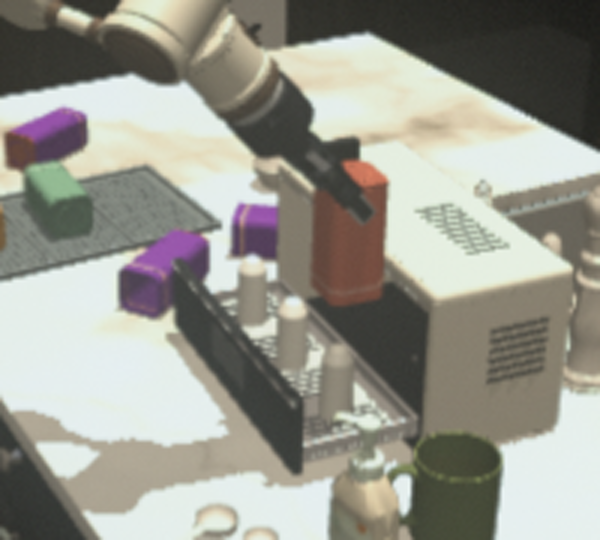

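The red tumbler hangs upright above post 3 at crop (335,375), mouth down. I'll lower it.

step_arm(
  commands=[
    [[0.0012,0.0013,-0.025],[0,0,0.006]],
    [[0,0,-0.025],[0,0,0]],
    [[0,0,-0.02],[0,0,0]],
    [[0,0,-0.02],[0,0,0]],
  ],
)

```text
time: 14.65
eef_pos: [0.4765, -0.3154, 0.324]
ee_rot: [[0.765, -0.074, 0.64], [-0.058, -0.997, -0.046], [0.641, -0.002, -0.767]]
force: [0.9, -0.1, -1.4]
opening: 0.718
grasp_force: 66.6
```

step_arm(
  commands=[
    [[0,0,-0.02],[0,0,0]],
    [[0,0,-0.02],[0,0,0]],
    [[0,0,-0.01],[0,0,0]],
    [[0,0,-0.01],[0,0,0]],
  ],
)

```text
time: 15.05
eef_pos: [0.4766, -0.316, 0.2647]
ee_rot: [[0.764, -0.075, 0.64], [-0.058, -0.997, -0.047], [0.642, -0.001, -0.767]]
force: [0.5, 0.2, -0.9]
opening: 0.72
grasp_force: 66.6
```

step_arm(
  commands=[
    [[0,0,-0.003],[0,0,0]],
    [[0,0,0],[0,0,0]],
  ],
)

```text
time: 15.25
eef_pos: [0.4765, -0.3167, 0.2624]
ee_rot: [[0.764, -0.075, 0.641], [-0.058, -0.997, -0.048], [0.643, -0.0, -0.766]]
force: [-0.3, 0.5, -2.0]
opening: 0.719
grasp_force: 66.6
```

step_arm(
  commands=[
    [[0,0,0],[0,0,0]],
    [[0,0,0],[0,0,0]],
    [[0,0,0],[0,0,0]],
    [[0,0,0],[0,0,0]],
  ],
  hand=92,
)

```text
time: 15.65
eef_pos: [0.4764, -0.317, 0.2628]
ee_rot: [[0.764, -0.076, 0.641], [-0.057, -0.997, -0.049], [0.643, 0.001, -0.766]]
force: [-0.4, 0.6, 0.1]
opening: 0.923
grasp_force: 0.0
```

step_arm(
  commands=[
    [[-0.01,0.001,0.012],[0,0,0]],
    [[-0.019,0.0015,0.023],[0,0,0]],
    [[-0.025,0.002,0.03],[0,0,0]],
    [[-0.025,0.002,0.03],[0,0,0]],
    [[0,0.02,0.04],[0,0,0]],
    [[0,0.03,0.03],[0,0,0]],
  ],
)

```text
time: 16.25
eef_pos: [0.3966, -0.2609, 0.4301]
ee_rot: [[0.763, -0.079, 0.642], [-0.059, -0.997, -0.053], [0.644, 0.002, -0.765]]
force: [0.8, 0.3, 0.2]
opening: 0.916
grasp_force: 0.0
```

```bash
python3 - <<'E'
from look import *
s=get_state();print(s["time"],s["opening"],s["eef_pos"])
for n in("scene","top"):
    f=grab_frame(n);drawer(f,n);Pc=cloud(f);H=hsv(f)
    for t in("tumbler1_c","tumbler2_c"):tum(t,f,n)
    for m in masks_of("tumbler3_c",n):
        q=Pc[m["pixels"]];c=np.nanmedian(q,0)
        if np.median(H[m["pixels"]][:,0])<30:
            t=q[q[:,2]>.155];print("red",m["score"],c.round(3),np.nanpercentile(q[:,2],[2,98]).round(3),"top",len(t),np.nanmedian(t@nn).round(3),np.nanmedian(t@u).round(3), rect(t) if len(t)>5 else "")
a=np.radians(85);m=np.array([np.cos(a),np.sin(a),0]);g=np.array([.508,.330,.041])-.04*m
R=tool(85,50,1);x=g-.255*R[:,2];print("pre",x,R[:,2])
plan([x[0],x[1],.33],R)
E
```

```text
16.25 0.9163965123492218 [ 0.39656514 -0.26088089  0.43013915]
scene front n 0.5179 730
scene tumbler1_c 0.75 hue 58.0 196 (array([508.4, 323.4]), (140.9, 60.2), 86.6)
scene tumbler2_c 0.92 hue 18.0 204 (array([387.4, 333.2]), (144.4, 57.8), 81.5)
red 0.9 [ 0.564 -0.349  0.122] [0.047 0.169] top 250 0.598 -0.286 (array([ 542.2, -403.2]), (245.6, 70.2), 64.5)
top front n 0.5201 258
top tumbler1_c 0.91 hue 53.0 293 (array([510.7, 329.6]), (128.8, 61.6), 86.3)
top tumbler1_c 0.21 hue 27.0 329 (array([390., 336.]), (129.8, 63.7), 82.2)
top tumbler2_c 0.86 hue 27.0 321 (array([390. , 335.9]), (128.0, 63.7), 82.2)
red 0.75 [ 0.56  -0.299  0.12 ] [0.036 0.374] top 47 0.621 -0.265 (array([ 457.3, -231.1]), (60.8, 375.9), 56.1)
pre [0.48748865 0.09555421 0.20491084] [ 0.06676517  0.76312941 -0.64278761]
shift [ 0.0903  0.3563 -0.0959] rot [ 1.3024  1.1073 -1.2169] |d| 0.38 ang 2.098 q [-0.98 -0.31  2.06  0.64  1.02  0.43]
end q [-0.26  0.05  1.98  0.87  1.41  2.68] max joint step of 1/20: 0.16
```

step_arm(
  commands=[
    [[0.0045,0.0178,-0.0048],[0.0651,0.0554,-0.0608]],
    [[0.0045,0.0178,-0.0048],[0.0651,0.0554,-0.0608]],
    [[0.0045,0.0178,-0.0048],[0.0651,0.0554,-0.0608]],
    [[0.0045,0.0178,-0.0048],[0.0651,0.0554,-0.0608]],
    [[0.0045,0.0178,-0.0048],[0.0651,0.0554,-0.0608]],
    [[0.0045,0.0178,-0.0048],[0.0651,0.0554,-0.0608]],
    [[0.0045,0.0178,-0.0048],[0.0651,0.0554,-0.0608]],
  ],
  hand=100,
)

```text
time: 17.45
eef_pos: [0.429, -0.1352, 0.3929]
ee_rot: [[0.782, -0.538, 0.313], [-0.6, -0.786, 0.147], [0.167, -0.303, -0.938]]
force: [1.2, 0.6, -0.6]
opening: 1.004
grasp_force: 0.0
```

step_arm(
  commands=[
    [[0.0045,0.0178,-0.0048],[0.0651,0.0554,-0.0608]],
    [[0.0045,0.0178,-0.0048],[0.0651,0.0554,-0.0608]],
    [[0.0045,0.0178,-0.0048],[0.0651,0.0554,-0.0608]],
    [[0.0045,0.0178,-0.0048],[0.0651,0.0554,-0.0608]],
    [[0.0045,0.0178,-0.0048],[0.0651,0.0554,-0.0608]],
    [[0.0045,0.0178,-0.0048],[0.0651,0.0554,-0.0608]],
    [[0.0045,0.0178,-0.0048],[0.0651,0.0554,-0.0608]],
  ],
)

```text
time: 18.15
eef_pos: [0.4606, -0.0106, 0.3592]
ee_rot: [[0.418, -0.904, 0.088], [-0.809, -0.327, 0.488], [-0.413, -0.275, -0.868]]
force: [0.3, 0.1, 0.4]
opening: 0.998
grasp_force: 0.0
```

step_arm(
  commands=[
    [[0.0045,0.0178,-0.0048],[0.0651,0.0554,-0.0608]],
    [[0.0045,0.0178,-0.0048],[0.0651,0.0554,-0.0608]],
    [[0.0045,0.0178,-0.0048],[0.0651,0.0554,-0.0608]],
    [[0.0045,0.0178,-0.0048],[0.0651,0.0554,-0.0608]],
    [[0.0045,0.0178,-0.0048],[0.0651,0.0554,-0.0608]],
    [[0.0045,0.0178,-0.0048],[0.0651,0.0554,-0.0608]],
    [[0,0,0],[0,0,0]],
  ],
)

```text
time: 18.85
eef_pos: [0.4869, 0.0967, 0.3294]
ee_rot: [[-0.056, -0.997, 0.062], [-0.64, 0.083, 0.764], [-0.766, 0.004, -0.643]]
force: [0.3, -0.2, -1.2]
opening: 0.998
grasp_force: 0.0
```

```bash
cat > pick.py <<'E'
from look import *
def pick(c,yaw):
    a=np.radians(yaw);m=np.array([np.cos(a),np.sin(a),0]);g=np.r_[c,.041]-.04*m
    R=tool(yaw,50,1);x=g-.255*R[:,2];print("advance",R[:,2]*.1);plan(x,R)
E
python3 - <<'E'
from pick import *
pick([.5095,.3297],86)
for n in("scene","top"):
    f=grab_frame(n);
    for t in("tumbler1_c","tumbler2_c"):tum(t,f,n)
E
```

```text
advance [ 0.00534366  0.07641784 -0.06427876]
shift [ 0.0062 -0.0017 -0.1245] rot [-0.0004 -0.0037  0.0137] |d| 0.125 ang 0.014 q [-0.26  0.04  1.98  0.87  1.41  2.69]
end q [-0.26  0.3   1.99  0.91  1.25  2.46] max joint step of 1/20: 0.014
scene tumbler1_c 0.67 hue 57.0 203 (array([509.6, 325.3]), (151.9, 63.0), 84.9)
scene tumbler2_c 0.85 hue 18.0 215 (array([387.7, 331.3]), (145.1, 59.9), 80.1)
top tumbler1_c 0.91 hue 53.0 281 (array([509.6, 331. ]), (125.9, 62.2), 86.0)
top tumbler2_c 0.83 hue 27.0 326 (array([390.4, 336. ]), (129.2, 62.1), 79.5)
```

step_arm(
  commands=[
    [[0.0021,-0.0006,-0.0415],[0,-0.0012,0.0046]],
    [[0.0021,-0.0006,-0.0415],[0,-0.0012,0.0046]],
    [[0.0021,-0.0006,-0.0415],[0,-0.0012,0.0046]],
    [[0.0018,0.0254,-0.0214],[0,0,0]],
    [[0.0018,0.0254,-0.0214],[0,0,0]],
    [[0.0018,0.0254,-0.0214],[0,0,0]],
    [[0,0,0],[0,0,0]],
  ],
)

```text
time: 19.85
eef_pos: [0.4973, 0.1718, 0.1401]
ee_rot: [[-0.044, -0.998, 0.051], [-0.642, 0.067, 0.763], [-0.765, 0.0, -0.644]]
force: [-0.5, -0.1, 0.1]
opening: 1.0
grasp_force: 0.0
```

step_arm(
  commands=[
    [[0,0,0],[0,0,0]],
    [[0,0,0],[0,0,0]],
    [[0,0,0],[0,0,0]],
    [[0,0,0],[0,0,0]],
    [[0,0,0],[0,0,0]],
  ],
  hand=0,
)

```text
time: 20.35
eef_pos: [0.4999, 0.1694, 0.1437]
ee_rot: [[-0.041, -0.997, 0.059], [-0.642, 0.072, 0.763], [-0.765, -0.007, -0.643]]
force: [1.2, -3.5, 4.3]
opening: 0.72
grasp_force: 65.8
```

step_arm(
  commands=[
    [[0,0,0.02],[0,0,0]],
    [[0,0,0.04],[0,0,0]],
    [[0,0,0.045],[0,0,0]],
    [[0,0,0.045],[0,0,0]],
    [[0,0,0.045],[0,0,0]],
    [[0,0,0.045],[0,0,0]],
  ],
)

```text
time: 20.95
eef_pos: [0.4982, 0.17, 0.3839]
ee_rot: [[-0.043, -0.998, 0.056], [-0.643, 0.07, 0.762], [-0.764, -0.003, -0.645]]
force: [0.9, -0.2, -1.7]
opening: 0.723
grasp_force: 65.6
```

```bash
python3 - <<'E'
from plan import *
s=get_state();print(s["opening"],s["grasp_force"],np.array(s["eef_pos"])+.155*np.array(s["ee_rot"])[:,2])
x,R=place(0,.31);plan(x,R)
E
```

```text
0.7225455315708373 65.60833733528852 [0.50688158 0.28814988 0.28397958]
shift [-0.0145 -0.3773  0.0448] rot [-1.2942 -1.1106  1.2018] |d| 0.38 ang 2.086 q [-0.1   0.02  1.89  0.89  1.38  2.86]
end q [-0.74 -0.18  1.95  0.54  0.87  0.66] max joint step of 1/20: 0.166
```

step_arm(
  commands=[
    [[-0.0007,-0.0189,0.0022],[-0.0647,-0.0555,0.0601]],
    [[-0.0007,-0.0189,0.0022],[-0.0647,-0.0555,0.0601]],
    [[-0.0007,-0.0189,0.0022],[-0.0647,-0.0555,0.0601]],
    [[-0.0007,-0.0189,0.0022],[-0.0647,-0.0555,0.0601]],
    [[-0.0007,-0.0189,0.0022],[-0.0647,-0.0555,0.0601]],
    [[-0.0007,-0.0189,0.0022],[-0.0647,-0.0555,0.0601]],
    [[-0.0007,-0.0189,0.0022],[-0.0647,-0.0555,0.0601]],
  ],
)

```text
time: 21.65
eef_pos: [0.4936, 0.0369, 0.3975]
ee_rot: [[0.501, -0.859, 0.105], [-0.801, -0.414, 0.432], [-0.327, -0.301, -0.896]]
force: [0.1, 0.2, -1.8]
opening: 0.718
grasp_force: 65.5
```

step_arm(
  commands=[
    [[-0.0007,-0.0189,0.0022],[-0.0647,-0.0555,0.0601]],
    [[-0.0007,-0.0189,0.0022],[-0.0647,-0.0555,0.0601]],
    [[-0.0007,-0.0189,0.0022],[-0.0647,-0.0555,0.0601]],
    [[-0.0007,-0.0189,0.0022],[-0.0647,-0.0555,0.0601]],
    [[-0.0007,-0.0189,0.0022],[-0.0647,-0.0555,0.0601]],
    [[-0.0007,-0.0189,0.0022],[-0.0647,-0.0555,0.0601]],
    [[-0.0007,-0.0189,0.0022],[-0.0647,-0.0555,0.0601]],
  ],
)

```text
time: 22.35
eef_pos: [0.4886, -0.0951, 0.4128]
ee_rot: [[0.81, -0.465, 0.358], [-0.529, -0.842, 0.103], [0.253, -0.273, -0.928]]
force: [-0.0, 0.5, -1.8]
opening: 0.719
grasp_force: 65.5
```

step_arm(
  commands=[
    [[-0.0007,-0.0189,0.0022],[-0.0647,-0.0555,0.0601]],
    [[-0.0007,-0.0189,0.0022],[-0.0647,-0.0555,0.0601]],
    [[-0.0007,-0.0189,0.0022],[-0.0647,-0.0555,0.0601]],
    [[-0.0007,-0.0189,0.0022],[-0.0647,-0.0555,0.0601]],
    [[-0.0007,-0.0189,0.0022],[-0.0647,-0.0555,0.0601]],
    [[-0.0007,-0.0189,0.0022],[-0.0647,-0.0555,0.0601]],
    [[0,0,0],[0,0,0]],
  ],
)

```text
time: 23.05
eef_pos: [0.4842, -0.2094, 0.4259]
ee_rot: [[0.765, -0.08, 0.639], [-0.061, -0.997, -0.052], [0.641, 0.0, -0.768]]
force: [0.5, 0.2, -1.3]
opening: 0.722
grasp_force: 65.7
```

```bash
python3 - <<'E'
from plan import *
s=get_state();print(s["opening"],s["grasp_force"])
x,R=place(0,.31);plan(x,R)
f=grab_frame("scene")
a=cv2.resize(f["color"][130:310,260:460],None,fx=3,fy=3,interpolation=cv2.INTER_CUBIC);cv2.imwrite("pics/pl2.png",a)
E
```

```text
0.7218191149535406 65.67534115165472
shift [-0.0005  0.0021  0.0028] rot [ 0.0003 -0.0025  0.0017] |d| 0.004 ang 0.003 q [-0.74 -0.17  1.95  0.54  0.86  0.66]
end q [-0.74 -0.18  1.95  0.54  0.87  0.66] max joint step of 1/20: 0.001
```

View pics/pl2.png

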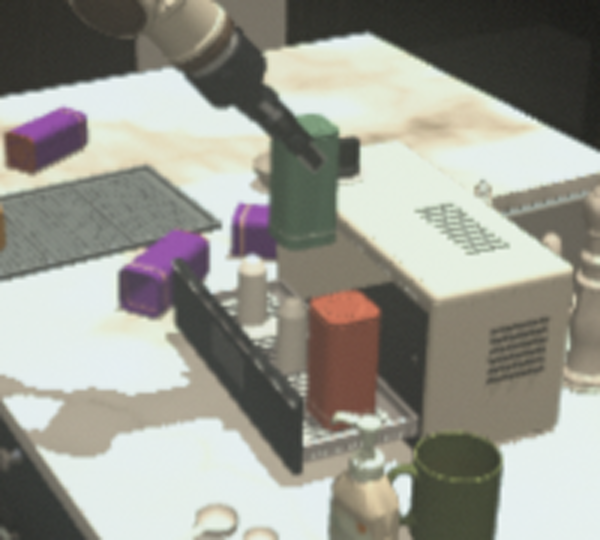

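Red stands on post 3 at crop (345,360). Green hangs above post 2 at (292,325). I'll lower green and release it.

step_arm(
  commands=[
    [[-0.0005,0.002,-0.025],[0,-0.002,0.002]],
    [[0,0,-0.025],[0,0,0]],
    [[0,0,-0.025],[0,0,0]],
    [[0,0,-0.025],[0,0,0]],
    [[0,0,-0.02],[0,0,0]],
  ],
)

```text
time: 23.6
eef_pos: [0.4841, -0.2044, 0.3045]
ee_rot: [[0.766, -0.075, 0.639], [-0.06, -0.997, -0.046], [0.64, -0.003, -0.768]]
force: [-0.8, 1.2, -2.3]
opening: 0.718
grasp_force: 65.7
```

step_arm(
  commands=[
    [[0,0,-0.015],[0,0,0]],
    [[0,0,-0.015],[0,0,0]],
    [[0,0,-0.01],[0,0,0]],
    [[0,0,0],[0,0,0]],
  ],
)

```text
time: 24.0
eef_pos: [0.484, -0.2047, 0.2647]
ee_rot: [[0.766, -0.075, 0.639], [-0.06, -0.997, -0.045], [0.64, -0.003, -0.768]]
force: [-0.5, -0.6, -1.3]
opening: 0.721
grasp_force: 65.7
```

step_arm(
  commands=[
    [[0,0,0],[0,0,0]],
    [[0,0,0],[0,0,0]],
    [[0,0,0],[0,0,0]],
    [[0,0,0],[0,0,0]],
  ],
  hand=92,
)

```text
time: 24.4
eef_pos: [0.4847, -0.2061, 0.2674]
ee_rot: [[0.763, -0.076, 0.642], [-0.058, -0.997, -0.05], [0.644, 0.001, -0.765]]
force: [-0.8, -0.6, 0.6]
opening: 0.922
grasp_force: 0.0
```

step_arm(
  commands=[
    [[-0.01,0.001,0.012],[0,0,0]],
    [[-0.019,0.0015,0.023],[0,0,0]],
    [[-0.025,0.002,0.03],[0,0,0]],
    [[-0.025,0.002,0.03],[0,0,0]],
    [[0,0.02,0.04],[0,0,0]],
    [[0,0.03,0.03],[0,0,0]],
  ],
)

```text
time: 25.0
eef_pos: [0.4048, -0.15, 0.4346]
ee_rot: [[0.762, -0.08, 0.643], [-0.06, -0.997, -0.054], [0.645, 0.002, -0.764]]
force: [0.9, -1.0, 0.8]
opening: 0.918
grasp_force: 0.0
```

```bash
python3 - <<'E'
from look import *
s=get_state();print(s["time"],s["opening"],s["eef_pos"])
for n in("scene","top"):
    f=grab_frame(n);drawer(f,n);Pc=cloud(f);H=hsv(f)
    tum("tumbler2_c",f,n)
    for t in("tumbler3_c","tumbler1_c"):
      for m in masks_of(t,n):
        q=Pc[m["pixels"]];h=np.median(H[m["pixels"]][:,0])
        if h<90:
            t_=q[(q[:,2]>.155)&(q[:,2]<.185)];print(n,t,h,m["score"],np.nanpercentile(q[:,2],[2,90,98]).round(3),"top",len(t_),np.nanmedian(t_@nn).round(3),np.nanmedian(t_@u).round(3))
yaw=80.5;a=np.radians(yaw);m=np.array([np.cos(a),np.sin(a),0]);g=np.array([.390,.335,.041])-.04*m
R=tool(yaw,50,1);x=g-.255*R[:,2];print("pre",x)
plan([x[0],x[1],.33],R)
E
```

```text
25.0 0.9179254824125288 [ 0.40476965 -0.14995947  0.43458725]
scene front n 0.5178 727
scene tumbler2_c 0.6 hue 18.0 199 (array([388.4, 332.5]), (143.1, 59.3), 79.1)
scene tumbler3_c 7.0 0.88 [0.044 0.166 0.169] top 258 0.599 -0.288
scene tumbler1_c 59.0 0.82 [0.045 0.167 0.169] top 208 0.599 -0.178
top front n 0.5206 204
top tumbler2_c 0.82 hue 27.0 321 (array([389.6, 336.4]), (129.6, 61.7), 79.6)
top tumbler1_c 56.0 0.62 [0.045 0.149 0.226] top 6 0.623 -0.151
pre [0.35115748 0.10288623 0.20491084]
shift [-0.0542  0.2527 -0.1002] rot [ 1.3574  1.0643 -1.2742] |d| 0.277 ang 2.144 q [-0.77 -0.48  2.17  0.53  0.95  0.68]
end q [-0.36 -0.4   2.36  0.86  1.47  2.73] max joint step of 1/20: 0.148
```

step_arm(
  commands=[
    [[-0.0027,0.0126,-0.005],[0.0679,0.0532,-0.0637]],
    [[-0.0027,0.0126,-0.005],[0.0679,0.0532,-0.0637]],
    [[-0.0027,0.0126,-0.005],[0.0679,0.0532,-0.0637]],
    [[-0.0027,0.0126,-0.005],[0.0679,0.0532,-0.0637]],
    [[-0.0027,0.0126,-0.005],[0.0679,0.0532,-0.0637]],
    [[-0.0027,0.0126,-0.005],[0.0679,0.0532,-0.0637]],
    [[-0.0027,0.0126,-0.005],[0.0679,0.0532,-0.0637]],
  ],
  hand=100,
)

```text
time: 26.2
eef_pos: [0.3865, -0.0609, 0.3958]
ee_rot: [[0.764, -0.555, 0.33], [-0.623, -0.768, 0.149], [0.17, -0.319, -0.932]]
force: [0.9, 0.2, 0.1]
opening: 1.005
grasp_force: 0.0
```

step_arm(
  commands=[
    [[-0.0027,0.0126,-0.005],[0.0679,0.0532,-0.0637]],
    [[-0.0027,0.0126,-0.005],[0.0679,0.0532,-0.0637]],
    [[-0.0027,0.0126,-0.005],[0.0679,0.0532,-0.0637]],
    [[-0.0027,0.0126,-0.005],[0.0679,0.0532,-0.0637]],
    [[-0.0027,0.0126,-0.005],[0.0679,0.0532,-0.0637]],
    [[-0.0027,0.0126,-0.005],[0.0679,0.0532,-0.0637]],
    [[-0.0027,0.0126,-0.005],[0.0679,0.0532,-0.0637]],
  ],
)

```text
time: 26.9
eef_pos: [0.3676, 0.0272, 0.3609]
ee_rot: [[0.376, -0.918, 0.128], [-0.829, -0.271, 0.489], [-0.414, -0.29, -0.863]]
force: [-0.7, 0.0, -0.1]
opening: 1.0
grasp_force: 0.0
```

step_arm(
  commands=[
    [[-0.0027,0.0126,-0.005],[0.0679,0.0532,-0.0637]],
    [[-0.0027,0.0126,-0.005],[0.0679,0.0532,-0.0637]],
    [[-0.0027,0.0126,-0.005],[0.0679,0.0532,-0.0637]],
    [[-0.0027,0.0126,-0.005],[0.0679,0.0532,-0.0637]],
    [[-0.0027,0.0126,-0.005],[0.0679,0.0532,-0.0637]],
    [[-0.0027,0.0126,-0.005],[0.0679,0.0532,-0.0637]],
    [[0,0,0],[0,0,0]],
  ],
)

```text
time: 27.6
eef_pos: [0.3507, 0.1031, 0.33]
ee_rot: [[-0.107, -0.987, 0.123], [-0.634, 0.163, 0.756], [-0.765, 0.003, -0.643]]
force: [-0.2, -0.9, 0.3]
opening: 1.001
grasp_force: 0.0
```

```bash
python3 - <<'E'
from pick import *
pick([.390,.336],80)
for n in("scene","top"):
    f=grab_frame(n);tum("tumbler2_c",f,n)
E
```

```text
advance [ 0.01330222  0.07544065 -0.06427876]
shift [-0.0016  0.0011 -0.1251] rot [ 0.0004 -0.0028 -0.0105] |d| 0.125 ang 0.011 q [-0.36 -0.4   2.36  0.86  1.47  2.73]
end q [-0.36 -0.08  2.42  0.93  1.22  2.43] max joint step of 1/20: 0.02
scene tumbler2_c 0.88 hue 18.0 189 (array([385.4, 329.8]), (142.1, 54.5), 81.4)
top tumbler2_c 0.56 hue 27.0 327 (array([389.7, 336.2]), (128.9, 62.1), 80.1)
```

step_arm(
  commands=[
    [[-0.0005,0.0004,-0.0417],[0,-0.0009,-0.0035]],
    [[-0.0005,0.0004,-0.0417],[0,-0.0009,-0.0035]],
    [[-0.0005,0.0004,-0.0417],[0,-0.0009,-0.0035]],
    [[0.0044,0.0251,-0.0214],[0,0,0]],
    [[0.0044,0.0251,-0.0214],[0,0,0]],
    [[0.0044,0.0251,-0.0214],[0,0,0]],
    [[0,0,0],[0,0,0]],
  ],
)

```text
time: 28.5
eef_pos: [0.3621, 0.1805, 0.14]
ee_rot: [[-0.11, -0.985, 0.13], [-0.635, 0.17, 0.753], [-0.765, 0.001, -0.645]]
force: [-0.6, -0.1, -0.5]
opening: 0.996
grasp_force: 0.0
```

step_arm(
  commands=[
    [[0,0,0],[0,0,0]],
    [[0,0,0],[0,0,0]],
    [[0,0,0],[0,0,0]],
    [[0,0,0],[0,0,0]],
    [[0,0,0],[0,0,0]],
  ],
  hand=0,
)

```text
time: 29.0
eef_pos: [0.3642, 0.1785, 0.1432]
ee_rot: [[-0.108, -0.984, 0.139], [-0.634, 0.176, 0.753], [-0.766, -0.007, -0.643]]
force: [-0.4, -3.9, 5.3]
opening: 0.718
grasp_force: 64.9
```

step_arm(
  commands=[
    [[0,0,0.02],[0,0,0]],
    [[0,0,0.04],[0,0,0]],
    [[0,0,0.045],[0,0,0]],
    [[0,0,0.045],[0,0,0]],
    [[0,0,0.045],[0,0,0]],
    [[0,0,0.045],[0,0,0]],
  ],
)

```text
time: 29.6
eef_pos: [0.3622, 0.179, 0.3837]
ee_rot: [[-0.109, -0.985, 0.136], [-0.636, 0.174, 0.752], [-0.764, -0.004, -0.645]]
force: [1.5, -0.2, -1.6]
opening: 0.719
grasp_force: 65.2
```

```bash
python3 - <<'E'
from plan import *
s=get_state();print(s["opening"],s["grasp_force"],np.array(s["eef_pos"])+.155*np.array(s["ee_rot"])[:,2])
x,R=place(1,.31);plan(x,R)
E
```

```text
0.7193697713587437 65.19626246765256 [0.38329181 0.29555343 0.28379517]
shift [ 0.1302 -0.2746  0.045 ] rot [-1.3665 -1.0529  1.2784] |d| 0.307 ang 2.147 q [-0.12 -0.42  2.25  0.9   1.36  2.97]
end q [-0.51 -0.27  2.02  0.39  0.78  0.95] max joint step of 1/20: 0.149
```

step_arm(
  commands=[
    [[0.0065,-0.0137,0.0022],[-0.0683,-0.0526,0.0639]],
    [[0.0065,-0.0137,0.0022],[-0.0683,-0.0526,0.0639]],
    [[0.0065,-0.0137,0.0022],[-0.0683,-0.0526,0.0639]],
    [[0.0065,-0.0137,0.0022],[-0.0683,-0.0526,0.0639]],
    [[0.0065,-0.0137,0.0022],[-0.0683,-0.0526,0.0639]],
    [[0.0065,-0.0137,0.0022],[-0.0683,-0.0526,0.0639]],
    [[0.0065,-0.0137,0.0022],[-0.0683,-0.0526,0.0639]],
  ],
)

```text
time: 30.3
eef_pos: [0.4085, 0.0825, 0.3973]
ee_rot: [[0.449, -0.88, 0.152], [-0.831, -0.349, 0.434], [-0.329, -0.321, -0.888]]
force: [-0.5, 0.2, 0.0]
opening: 0.723
grasp_force: 65.1
```

step_arm(
  commands=[
    [[0.0065,-0.0137,0.0022],[-0.0683,-0.0526,0.0639]],
    [[0.0065,-0.0137,0.0022],[-0.0683,-0.0526,0.0639]],
    [[0.0065,-0.0137,0.0022],[-0.0683,-0.0526,0.0639]],
    [[0.0065,-0.0137,0.0022],[-0.0683,-0.0526,0.0639]],
    [[0.0065,-0.0137,0.0022],[-0.0683,-0.0526,0.0639]],
    [[0.0065,-0.0137,0.0022],[-0.0683,-0.0526,0.0639]],
    [[0.0065,-0.0137,0.0022],[-0.0683,-0.0526,0.0639]],
  ],
)

```text
time: 31.0
eef_pos: [0.4539, -0.0133, 0.4126]
ee_rot: [[0.79, -0.486, 0.374], [-0.557, -0.824, 0.105], [0.258, -0.291, -0.921]]
force: [0.5, 0.2, -1.5]
opening: 0.715
grasp_force: 65.1
```

step_arm(
  commands=[
    [[0.0065,-0.0137,0.0022],[-0.0683,-0.0526,0.0639]],
    [[0.0065,-0.0137,0.0022],[-0.0683,-0.0526,0.0639]],
    [[0.0065,-0.0137,0.0022],[-0.0683,-0.0526,0.0639]],
    [[0.0065,-0.0137,0.0022],[-0.0683,-0.0526,0.0639]],
    [[0.0065,-0.0137,0.0022],[-0.0683,-0.0526,0.0639]],
    [[0.0065,-0.0137,0.0022],[-0.0683,-0.0526,0.0639]],
    [[0,0,0],[0,0,0]],
  ],
)

```text
time: 31.7
eef_pos: [0.4929, -0.096, 0.4258]
ee_rot: [[0.765, -0.081, 0.639], [-0.062, -0.997, -0.052], [0.641, 0.0, -0.768]]
force: [-0.5, -0.5, -1.7]
opening: 0.722
grasp_force: 65.2
```

```bash
python3 - <<'E'
from look import *
s=get_state();print(s["opening"],s["grasp_force"])
x,R=place(1,.31);plan(x,R)
f=grab_frame("scene");drawer(f,"scene")
a=cv2.resize(f["color"][130:310,260:460],None,fx=3,fy=3,interpolation=cv2.INTER_CUBIC);cv2.imwrite("pics/pl3.png",a)
E
```

```text
0.7218539828632557 65.174689181149
shift [-0.0004  0.0003  0.003 ] rot [ 0.     -0.0027  0.0026] |d| 0.003 ang 0.004 q [-0.51 -0.26  2.02  0.39  0.77  0.95]
end q [-0.51 -0.27  2.02  0.39  0.78  0.95] max joint step of 1/20: 0.001
scene front n 0.5178 724
```

View pics/pl3.png

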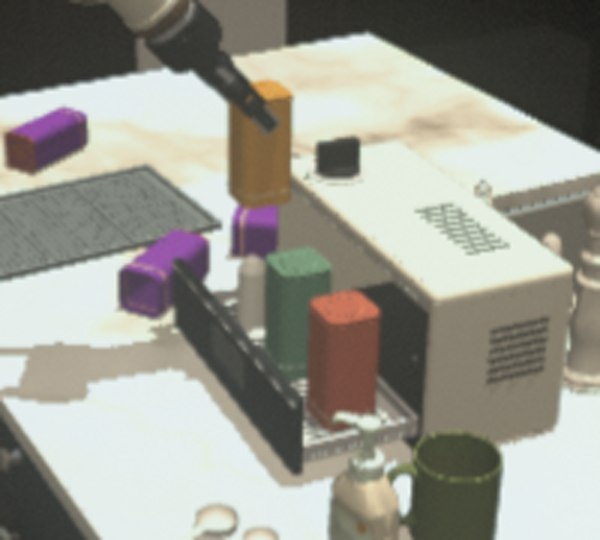

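Green and red are seated. Yellow hangs above post 1 at crop (250,285). I'll lower and release it.

step_arm(
  commands=[
    [[-0.0004,0.0003,-0.025],[0,-0.002,0.002]],
    [[0,0,-0.025],[0,0,0]],
    [[0,0,-0.025],[0,0,0]],
    [[0,0,-0.025],[0,0,0]],
    [[0,0,-0.02],[0,0,0]],
  ],
)

```text
time: 32.3
eef_pos: [0.492, -0.0935, 0.3044]
ee_rot: [[0.766, -0.077, 0.639], [-0.061, -0.997, -0.047], [0.64, -0.003, -0.768]]
force: [0.3, -0.0, -0.3]
opening: 0.716
grasp_force: 65.2
```

step_arm(
  commands=[
    [[0,0,-0.015],[0,0,0]],
    [[0,0,-0.015],[0,0,0]],
    [[0,0,-0.01],[0,0,0]],
    [[0,0,0],[0,0,0]],
  ],
)

```text
time: 32.7
eef_pos: [0.4918, -0.0934, 0.2643]
ee_rot: [[0.767, -0.077, 0.637], [-0.061, -0.997, -0.046], [0.639, -0.004, -0.769]]
force: [-0.5, -0.3, -0.8]
opening: 0.718
grasp_force: 65.2
```

step_arm(
  commands=[
    [[0,0,0],[0,0,0]],
    [[0,0,0],[0,0,0]],
    [[0,0,0],[0,0,0]],
    [[0,0,0],[0,0,0]],
  ],
  hand=92,
)

```text
time: 33.1
eef_pos: [0.493, -0.0947, 0.267]
ee_rot: [[0.763, -0.077, 0.642], [-0.059, -0.997, -0.05], [0.644, 0.0, -0.765]]
force: [-0.3, -0.4, 0.9]
opening: 0.921
grasp_force: 0.0
```

step_arm(
  commands=[
    [[-0.01,0.001,0.012],[0,0,0]],
    [[-0.019,0.0015,0.023],[0,0,0]],
    [[-0.025,0.002,0.03],[0,0,0]],
    [[-0.025,0.002,0.03],[0,0,0]],
    [[-0.04,0,0.02],[0,0,0]],
    [[-0.03,0,0.02],[0,0,0]],
  ],
)

```text
time: 33.7
eef_pos: [0.3424, -0.0875, 0.4023]
ee_rot: [[0.764, -0.076, 0.641], [-0.058, -0.997, -0.05], [0.643, 0.001, -0.766]]
force: [0.9, -1.2, 1.0]
opening: 0.919
grasp_force: 0.0
```

```bash
python3 - <<'E'
from look import *
s=get_state();print(s["time"],s["opening"],s["eef_pos"])
for n in("scene","top"):
    f=grab_frame(n);drawer(f,n);Pc=cloud(f);H=hsv(f)
    for t in("tumbler3_c","tumbler1_c","tumbler2_c"):
      for m in masks_of(t,n):
        q=Pc[m["pixels"]];h=np.median(H[m["pixels"]][:,0])
        if h<90:
            t_=q[(q[:,2]>.155)&(q[:,2]<.185)];print(n,t,h,round(m["score"],2),np.nanpercentile(q[:,2],[2,90,98]).round(3),"top",len(t_),np.nanmedian(t_@nn).round(3),np.nanmedian(t_@u).round(3))
R=tool(-4.5,45,-1)
for b in (-.165-.03,):
    tip=front+b*nn;print("contact tip(out)",front-.145*nn);plan(tip-.173*R[:,2],R)
E
```

```text
33.7 0.918738807991617 [ 0.34236944 -0.08749728  0.40232502]
scene front n 0.5177 731
scene tumbler3_c 8.0 0.74 [0.04  0.167 0.169] top 265 0.597 -0.288
scene tumbler1_c 58.0 0.73 [0.045 0.167 0.169] top 222 0.597 -0.177
scene tumbler1_c 17.0 0.35 [0.002 0.166 0.169] top 193 0.598 -0.068
top front n 0.5199 209
top tumbler3_c 8.0 0.79 [0.048 0.17  0.172] top 133 0.6 -0.272
top tumbler1_c 54.0 0.58 [0.042 0.171 0.176] top 136 0.598 -0.161
top tumbler2_c 18.0 0.52 [0.051 0.171 0.173] top 129 0.595 -0.05
top tumbler2_c 8.0 0.39 [0.046 0.17  0.174] top 123 0.598 -0.272
contact tip(out) [ 0.5029649 -0.2088736  0.066    ]
shift [-0.013  -0.1073 -0.2117] rot [-0.0096 -0.0898 -0.0021] |d| 0.238 ang 0.09 q [-0.76 -0.78  2.4   0.5   1.01  0.73]
end q [-1.08 -0.15  2.5   1.2   0.69 -0.36] max joint step of 1/20: 0.071
```

step_arm(
  commands=[
    [[-0.0016,-0.0134,-0.0265],[-0.0012,-0.0112,0]],
    [[-0.0016,-0.0134,-0.0265],[-0.0012,-0.0112,0]],
    [[-0.0016,-0.0134,-0.0265],[-0.0012,-0.0112,0]],
    [[-0.0016,-0.0134,-0.0265],[-0.0012,-0.0112,0]],
    [[-0.0016,-0.0134,-0.0265],[-0.0012,-0.0112,0]],
    [[-0.0016,-0.0134,-0.0265],[-0.0012,-0.0112,0]],
    [[-0.0016,-0.0134,-0.0265],[-0.0012,-0.0112,0]],
    [[-0.0016,-0.0134,-0.0265],[-0.0012,-0.0112,0]],
  ],
  hand=0,
)

```text
time: 35.0
eef_pos: [0.3309, -0.1956, 0.1875]
ee_rot: [[0.704, -0.078, 0.706], [-0.054, -0.997, -0.056], [0.708, 0.002, -0.706]]
force: [0.9, -0.6, -0.1]
opening: 0.001
grasp_force: 0.0
```

step_arm(
  commands=[
    [[0.02,-0.0016,0],[0,0,0]],
    [[0.018,-0.0014,0],[0,0,0]],
    [[0.015,-0.0012,0],[0,0,0]],
    [[0.015,-0.0012,0],[0,0,0]],
    [[0.015,-0.0012,0],[0,0,0]],
    [[0.015,-0.0012,0],[0,0,0]],
    [[0.015,-0.0012,0],[0,0,0]],
  ],
)

```text
time: 35.7
eef_pos: [0.4442, -0.2042, 0.1876]
ee_rot: [[0.706, -0.079, 0.704], [-0.054, -0.997, -0.057], [0.707, 0.002, -0.708]]
force: [-7.0, -2.3, 3.4]
opening: -0.003
grasp_force: 3.2
```

```bash
python3 - <<'E'
from look import *
s=get_state();tip=np.array(s["eef_pos"])+.173*np.array(s["ee_rot"])[:,2];print(s["force"],s["qpos"],tip,tip@nn,tip@u)
R=tool(-4.5,45,-1);t=front.copy();t=.6685*nn-.169*u+[0,0,.066];plan(t-.173*R[:,2],R)
E
```

```text
[-7.02091648 -2.32578065  3.38750315] [-0.81291687  0.12878107  2.22364959  1.29813878  0.51269754 -0.2588548 ] [ 0.56605358 -0.2140544   0.06517936] 0.5810516626910196 -0.16926005592279877
shift [ 0.0871 -0.0068  0.0007] rot [ 0.0019 -0.0009  0.0001] |d| 0.087 ang 0.002 q [-0.81  0.13  2.22  1.3   0.51 -0.26]
end q [-0.69  0.31  2.    1.25  0.44 -0.11] max joint step of 1/20: 0.011
```

step_arm(
  commands=[
    [[0.018,-0.0014,0],[0,0,0]],
    [[0.018,-0.0014,0],[0,0,0]],
    [[0.015,-0.0012,0],[0,0,0]],
    [[0.015,-0.0012,0],[0,0,0]],
    [[0.01,-0.0008,0],[0,0,0]],
    [[0.006,-0.0005,0],[0,0,0]],
    [[0.004,-0.0003,0],[0,0,0]],
  ],
)

```text
time: 36.4
eef_pos: [0.53, -0.2112, 0.1875]
ee_rot: [[0.705, -0.079, 0.705], [-0.054, -0.997, -0.057], [0.707, 0.003, -0.707]]
force: [-5.3, -2.6, 3.0]
opening: -0.0
grasp_force: 2.8
```

step_arm(
  commands=[
    [[0.0015,-0.0001,0],[0,0,0]],
    [[0,0,0],[0,0,0]],
  ],
)

```text
time: 36.6
eef_pos: [0.5312, -0.2113, 0.1876]
ee_rot: [[0.705, -0.079, 0.705], [-0.054, -0.997, -0.057], [0.707, 0.002, -0.707]]
force: [-5.3, -3.0, -1.4]
opening: 0.002
grasp_force: 1.9
```

step_arm(
  commands=[
    [[0.0015,-0.0001,0],[0,0,0]],
    [[0,0,0],[0,0,0]],
  ],
)

```text
time: 36.8
eef_pos: [0.5324, -0.2112, 0.1877]
ee_rot: [[0.705, -0.078, 0.705], [-0.054, -0.997, -0.057], [0.707, 0.002, -0.707]]
force: [-3.1, -2.2, -0.9]
opening: -0.003
grasp_force: 1.9
```

step_arm(
  commands=[
    [[0.0015,-0.0001,0],[0,0,0]],
    [[0.001,-0.0001,0],[0,0,0]],
  ],
)

```text
time: 37.0
eef_pos: [0.5335, -0.2112, 0.1875]
ee_rot: [[0.706, -0.078, 0.704], [-0.054, -0.997, -0.057], [0.706, 0.002, -0.708]]
force: [-40.2, 1.2, 21.6]
opening: 0.001
grasp_force: 20.1
```

It's at the hard stop, so I let go and check.

step_arm(
  commands=[
    [[-0.01,0.0008,0],[0,0,0]],
    [[-0.03,0.002,0],[0,0,0]],
    [[-0.04,0.003,0.01],[0,0,0]],
    [[-0.05,0.003,0.01],[0,0,0]],
    [[-0.04,0.003,0.03],[0,0,0]],
    [[0,0,0.045],[0,0,0]],
    [[0,0,0.045],[0,0,0]],
    [[0,0,0.045],[0,0,0]],
  ],
)

```text
time: 37.8
eef_pos: [0.3691, -0.1996, 0.3738]
ee_rot: [[0.703, -0.077, 0.707], [-0.053, -0.997, -0.056], [0.709, 0.002, -0.705]]
force: [0.7, -1.4, 0.8]
opening: 0.0
grasp_force: 0.0
```

```bash
python3 - <<'E'
from look import *
s=get_state();print(s["time"],s["eef_pos"],s["qpos"])
for n in("scene","top"):
    f=grab_frame(n);drawer(f,n);Pc=cloud(f)
    if n=="scene":
        a=cv2.resize(f["color"][130:310,260:460],None,fx=3,fy=3,interpolation=cv2.INTER_CUBIC);cv2.imwrite("pics/shut.png",a)
    for m in masks_of("knob_grip",n)[:2]:
        q=Pc[m["pixels"]];c=np.nanmedian(q,0);t=q[(q[:,2]>.238)&(q[:,2]<.262)]
        # wing slab: dark high points
        if len(t)>5:
            t2=t[np.linalg.norm(t[:,:2]-np.median(t[:,:2],0),axis=1)<.04];print("knob",n,m["score"],m["bbox"],len(t2),rect(t2),np.percentile(t2[:,2],[5,50,95]).round(3),"mean",t2.mean(0).round(4))
    # roof front edge & left edge
    r=Pc[(np.abs(Pc[...,2]-.206)<.006)&(np.abs(Pc@u+.169)<.21)&(Pc@nn>.6)&(Pc@nn<.9)];print("roof n",np.percentile(r@nn,[.5,99.5]).round(3),"u",np.percentile(r@u,[.5,99.5]).round(3))
E
```

```text
37.8 [ 0.36913999 -0.19957352  0.37381518] [-0.97335884 -0.47815161  2.29683621  0.7668308   0.92295866  0.32124627]
scene front n 0.662 828
knob scene 0.76 [363.8, 178.0, 379.1, 189.9] 61 (array([ 705.1, -104.6]), (19.5, 52.4), 70.9) [0.239 0.244 0.249] mean [ 0.7047 -0.1032  0.2443]
roof n [0.661 0.83 ] u [-0.361  0.013]
top front n 0.6637 399
knob top 0.39 [327.7, 156.4, 336.8, 171.0] 31 (array([704.1, -94. ]), (16.7, 48.1), 80.9) [0.241 0.248 0.252] mean [ 0.7024 -0.0939  0.2476]
knob top 0.37 [328.7, 158.8, 336.9, 169.1] 34 (array([709.2, -94.8]), (16.7, 58.3), 80.9) [0.242 0.248 0.251] mean [ 0.7052 -0.0944  0.2476]
roof n [0.662 0.832] u [-0.351  0.023]
```

View pics/shut.png

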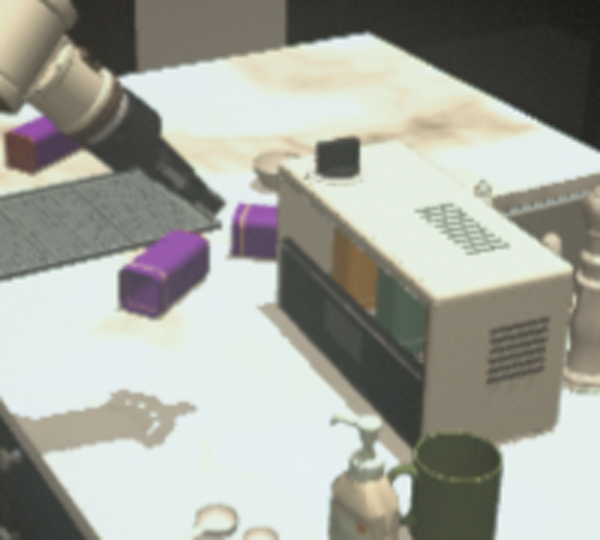

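The drawer front is flush at crop (350,350), and both cameras give the same position as at the start, so the catch holds. Next is the knob at crop (338,158), with the wing at about -8°.

```bash
python3 - <<'E'
from plan import *
R=tool(-8,0,-1);plan([.706,-.099,.47],R);print(R.round(2).tolist())
print([q.round(2) for q in ik([.706,-.099,.39],tool(-8-83,0,-1))])
E
```

```text
shift [0.3365 0.1007 0.0992] rot [ 0.0848  0.7829 -0.06  ] |d| 0.365 ang 0.79 q [-0.97 -0.47  2.3   0.77  0.92  0.32]
end q [-0.31  0.49  1.05  0.    1.59  1.4 ] max joint step of 1/20: 0.091
[[0.99, -0.14, 0.0], [-0.14, -0.99, -0.0], [0.0, -0.0, -1.0]]
[array([-0.31,  0.53,  1.17,  0.  ,  1.45,  2.85])]
```

step_arm(
  commands=[
    [[0.028,0.0084,0.012],[0.0071,0.0652,-0.005]],
    [[0.028,0.0084,0.012],[0.0071,0.0652,-0.005]],
    [[0.028,0.0084,0.012],[0.0071,0.0652,-0.005]],
    [[0.028,0.0084,0.012],[0.0071,0.0652,-0.005]],
    [[0.028,0.0084,0.012],[0.0071,0.0652,-0.005]],
    [[0.028,0.0084,0.012],[0.0071,0.0652,-0.005]],
  ],
  hand=60,
)

```text
time: 38.7
eef_pos: [0.5387, -0.1489, 0.4418]
ee_rot: [[0.92, -0.107, 0.377], [-0.101, -0.994, -0.035], [0.379, -0.006, -0.925]]
force: [1.2, -0.3, 0.4]
opening: 0.597
grasp_force: 0.0
```

step_arm(
  commands=[
    [[0.028,0.0084,0.0045],[0.0071,0.0652,-0.005]],
    [[0.028,0.0084,0.0045],[0.0071,0.0652,-0.005]],
    [[0.028,0.0084,0.0045],[0.0071,0.0652,-0.005]],
    [[0.028,0.0084,0.0045],[0.0071,0.0652,-0.005]],
    [[0.028,0.0084,0.0045],[0.0071,0.0652,-0.005]],
    [[0.028,0.0084,0.0045],[0.0071,0.0652,-0.005]],
    [[0,0,0],[0,0,0]],
  ],
)

```text
time: 39.4
eef_pos: [0.7084, -0.0982, 0.4653]
ee_rot: [[0.991, -0.136, -0.006], [-0.136, -0.991, 0.001], [-0.006, -0.0, -1.0]]
force: [0.3, -0.5, -0.1]
opening: 0.601
grasp_force: 0.0
```

```bash
python3 - <<'E'
from look import *
R=tool(-8,0,-1);plan([.706,-.099,.395],R)
f=grab_frame("scene");drawer(f,"scene");print("knob px",proj(f,[.706,-.099,.239]))
x,y=map(int,proj(f,[.706,-.099,.239]))
a=cv2.resize(f["color"][y-45:y+45,x-60:x+60],None,fx=5,fy=5,interpolation=cv2.INTER_CUBIC);cv2.imwrite("pics/knob.png",a)
E
```

```text
shift [-0.0024 -0.0008 -0.0703] rot [-0.0012 -0.0055 -0.0036] |d| 0.07 ang 0.007 q [-0.31  0.5   1.05 -0.    1.59  1.4 ]
end q [-0.31  0.52  1.16 -0.    1.46  1.4 ] max joint step of 1/20: 0.007
scene front n 0.6619 840
knob px (np.float64(371.7544309154252), np.float64(178.8473677657842))
```

View pics/knob.png

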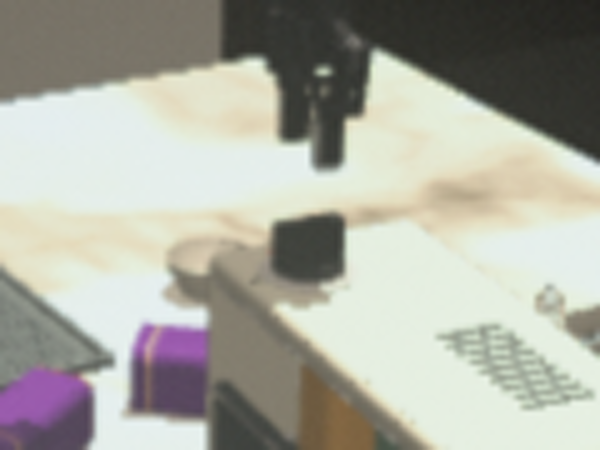

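The open fingers stand right above the knob, which is at (308,248). I'll descend, grip and check.

step_arm(
  commands=[
    [[-0.0024,-0.0008,-0.025],[-0.001,-0.005,-0.003]],
    [[0,0,-0.02],[0,0,0]],
    [[0,0,-0.015],[0,0,0]],
    [[0,0,-0.01],[0,0,0]],
    [[0,0,0],[0,0,0]],
  ],
)

```text
time: 40.0
eef_pos: [0.7024, -0.1003, 0.3994]
ee_rot: [[0.99, -0.142, 0.004], [-0.142, -0.99, -0.002], [0.004, 0.002, -1.0]]
force: [-0.8, -1.2, -0.6]
opening: 0.599
grasp_force: 0.0
```

step_arm(
  commands=[
    [[0,0,0],[0,0,0]],
    [[0,0,0],[0,0,0]],
    [[0,0,0],[0,0,0]],
    [[0,0,0],[0,0,0]],
    [[0,0,0],[0,0,0]],
    [[0,0,0],[0,0,0]],
  ],
  hand=0,
)

```text
time: 40.6
eef_pos: [0.7036, -0.0983, 0.4033]
ee_rot: [[0.99, -0.14, 0.01], [-0.14, -0.99, -0.0], [0.01, -0.001, -1.0]]
force: [-0.5, 6.1, 2.8]
opening: 0.172
grasp_force: 60.7
```

```bash
python3 - <<'E'
from look import *
s=get_state()
for k in("time","eef_pos","force","moment","opening","grasp_force"):print(k,np.round(s[k],3))
f=grab_frame("scene");drawer(f,"scene")
E
```

```text
time 40.6
eef_pos [ 0.704 -0.098  0.403]
force [-0.5    6.077  2.774]
moment [1.095 0.071 0.013]
opening 0.172
grasp_force 60.664
scene front n 0.6621 826
```

step_arm(
  commands=[
    [[0,0.002,-0.002],[0,0,0]],
    [[0,0,-0.002],[0,0,0]],
    [[0,0,-0.002],[0,0,0]],
    [[0,0,-0.001],[0,0,0]],
    [[0,0,-0.001],[0,0,0]],
  ],
)

```text
time: 41.2
eef_pos: [0.7036, -0.0977, 0.3963]
ee_rot: [[0.99, -0.141, 0.011], [-0.141, -0.99, -0.003], [0.011, 0.001, -1.0]]
force: [-4.4, 5.1, 13.5]
opening: 0.168
grasp_force: 61.9
```

step_arm(
  commands=[
    [[0,0,-0.001],[0,0,0]],
    [[0,0,0],[0,0,-0.08]],
    [[0,0,0],[0,0,-0.08]],
    [[0,0,0],[0,0,-0.08]],
    [[0,0,0],[0,0,-0.08]],
    [[0,0,0],[0,0,-0.08]],
  ],
)

```text
time: 41.8
eef_pos: [0.7038, -0.0965, 0.3963]
ee_rot: [[0.856, -0.517, 0.011], [-0.517, -0.856, -0.003], [0.011, -0.003, -1.0]]
force: [-0.6, 9.6, 13.6]
opening: 0.168
grasp_force: 62.1
```

```bash
python3 - <<'E'
from rig import *
import numpy as np
s=get_state()
for k in("time","eef_pos","force","moment","opening","grasp_force","qpos"):print(k,np.round(s[k],3))
E
```

```text
time 41.8
eef_pos [ 0.704 -0.097  0.396]
force [-0.625  9.569 13.61 ]
moment [1.516 0.375 0.109]
opening 0.168
grasp_force 62.058
qpos [-0.306  0.51   1.174  0.     1.446  1.808]
```

step_arm(
  commands=[
    [[0,0.001,0],[0,0,-0.1]],
    [[0,0,0],[0,0,-0.1]],
    [[0,0,0],[0,0,-0.1]],
    [[0,0,0],[0,0,-0.1]],
    [[0,0,0],[0,0,-0.1]],
    [[0,0,0],[0,0,-0.1]],
    [[0,0,0],[0,0,-0.08]],
  ],
)

```text
time: 42.5
eef_pos: [0.705, -0.0948, 0.3964]
ee_rot: [[0.34, -0.94, 0.012], [-0.94, -0.34, -0.004], [0.008, -0.01, -1.0]]
force: [7.6, 10.8, 9.1]
opening: 0.171
grasp_force: 61.5
```

step_arm(
  commands=[
    [[0,0,0],[0,0,-0.08]],
    [[0,0,0],[0,0,-0.08]],
    [[0,0,0],[0,0,-0.06]],
    [[0,0,0],[0,0,0]],
  ],
)

```text
time: 42.9
eef_pos: [0.7054, -0.0946, 0.3964]
ee_rot: [[0.13, -0.991, 0.013], [-0.992, -0.13, -0.004], [0.005, -0.012, -1.0]]
force: [10.8, 11.3, 9.5]
opening: 0.174
grasp_force: 61.4
```

```bash
python3 - <<'E'
from rig import *
import numpy as np
s=get_state()
for k in("time","eef_pos","force","moment","opening","grasp_force","qpos"):print(k,np.round(s[k],3))
E
```

```text
time 42.9
eef_pos [ 0.705 -0.095  0.396]
force [10.833 11.285  9.476]
moment [ 1.924 -1.636  0.097]
opening 0.174
grasp_force 61.365
qpos [-0.303  0.513  1.17   0.     1.445  2.709]
```

step_arm(
  commands=[
    [[0,0,0],[0,0,-0.05]],
    [[0,0,0],[0,0,-0.03]],
    [[0,0,0],[0,0,0]],
  ],
)

```text
time: 43.2
eef_pos: [0.7056, -0.0945, 0.3964]
ee_rot: [[0.052, -0.999, 0.013], [-0.999, -0.052, -0.004], [0.004, -0.013, -1.0]]
force: [12.5, 11.1, 7.5]
opening: 0.168
grasp_force: 61.6
```

step_arm(
  commands=[
    [[0,0,0],[0,0,0]],
    [[0,0,0],[0,0,0]],
    [[0,0,0],[0,0,0]],
    [[0,0,0],[0,0,0]],
  ],
  hand=60,
)

```text
time: 43.6
eef_pos: [0.703, -0.0978, 0.3913]
ee_rot: [[0.048, -0.999, -0.003], [-0.999, -0.048, -0.007], [0.007, 0.004, -1.0]]
force: [0.5, -0.1, -0.2]
opening: 0.6
grasp_force: 0.0
```

step_arm(
  commands=[
    [[0,0,0.02],[0,0,0]],
    [[0,0,0.03],[0,0,0]],
    [[0,0,0.04],[0,0,0]],
    [[-0.03,0,0.03],[0,0,0]],
    [[-0.04,0.02,0],[0,0,0]],
    [[-0.04,0.02,0],[0,0,0]],
    [[-0.04,0.02,0],[0,0,0]],
    [[-0.04,0.02,0],[0,0,0]],
  ],
)

```text
time: 44.4
eef_pos: [0.5114, -0.0169, 0.5118]
ee_rot: [[0.048, -0.999, -0.002], [-0.999, -0.048, -0.008], [0.007, 0.003, -1.0]]
force: [-0.4, -0.2, 0.5]
opening: 0.601
grasp_force: 0.0
```

```bash
python3 - <<'E'
from look import *
print(get_state()["time"],get_state()["force"])
for n in("scene","top"):
    f=grab_frame(n);drawer(f,n);Pc=cloud(f)
    if n=="scene":
        a=cv2.resize(f["color"][155:285,310:470],None,fx=4,fy=4,interpolation=cv2.INTER_CUBIC);cv2.imwrite("pics/end.png",a)
    for m in masks_of("knob_grip",n)[:1]:
        q=Pc[m["pixels"]];t=q[(q[:,2]>.236)&(q[:,2]<.262)]
        if len(t)>5:
            t2=t[np.linalg.norm(t[:,:2]-np.median(t[:,:2],0),axis=1)<.04];print("knob",n,m["score"],m["bbox"],len(t2),rect(t2),np.percentile(t2[:,2],[5,50,95]).round(3))
E
```

```text
44.4 [-0.43057124 -0.24427773  0.45035952]
scene front n 0.662 807
knob scene 0.44 [367.1, 172.9, 378.8, 188.9] 56 (array([ 702.9, -100.7]), (16.7, 53.8), 10.7) [0.237 0.245 0.25 ]
top front n 0.6633 214
```

View pics/end.png

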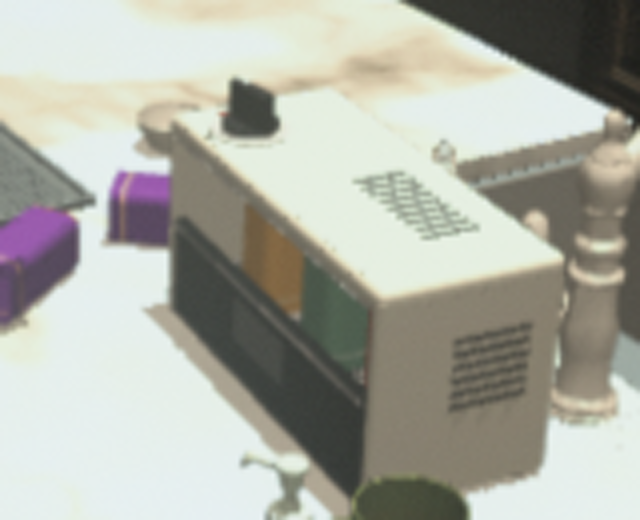

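The drawer is flush and the wing now lies across the dryer, at crop (250,108). I'll check the wing angle from the top camera before handing in.

step_arm(
  commands=[
    [[-0.03,0.03,0],[0,0,0]],
    [[-0.03,0.03,0],[0,0,0]],
    [[-0.03,0.03,0],[0,0,0]],
    [[0,0.03,0],[0,0,0]],
    [[0,0.03,0],[0,0,0]],
    [[0,0,0],[0,0,0]],
  ],
)

```text
time: 45.3
eef_pos: [0.4218, 0.0967, 0.512]
ee_rot: [[0.087, -0.996, 0.0], [-0.996, -0.087, 0.017], [-0.017, -0.002, -1.0]]
force: [0.3, 0.5, -0.1]
opening: 0.597
grasp_force: 0.0
```

```bash
python3 - <<'E'
from look import *
for n in("top","scene","top","scene"):
    f=grab_frame(n);drawer(f,n);Pc=cloud(f)
    w=(np.abs(Pc[...,0]-.705)<.045)&(np.abs(Pc[...,1]+.099)<.045)&(Pc[...,2]>.232)&(Pc[...,2]<.265)&(f["color"].max(-1)<110)
    t=Pc[w];d=t[:,:2]-t[:,:2].mean(0);e,v=np.linalg.eigh(d.T@d);print(n,len(t),rect(t),"pca",np.degrees(np.arctan2(v[1,1],v[0,1])).round(1)%180, np.percentile(t[:,2],[50,95]).round(3))
E
```

```text
top front n 0.6636 302
top 4 (array([ 708.1, -119.1]), (11.3, 3.4), 3.3) pca 0.09999999999999432 [0.246 0.249]
scene 60 (array([ 705.8, -103.6]), (16.2, 53.9), 2.6) pca 100.6 [0.242 0.25 ]
top front n 0.6635 309
top 2 (array([ 705.6, -119.1]), (4.2, 0.0), 158.5) pca 158.5 [0.247 0.248]
scene front n 0.6619 810
scene 54 (array([ 703.4, -106.2]), (13.9, 45.9), 6.2) pca 99.4 [0.243 0.251]
```

```bash
python3 -c "
from rig import *
print(finish_job())"
```

```text
the job is handed in; nothing more can be done
None
```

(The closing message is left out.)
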